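# Nest the pudding moulds by type and empty the mould holder

## Task

Clear the pastry bench: slide the holder's jaw open, lift out the round mould it was clamping and stand it upright near the middle of the round mat as the bottom of the round stack, then push the jaw fully shut again at any time after that. Nest every loose round mould in that one and every loose square mould in the square one waiting on the square mat, each fully home and upright; the straight-sided tins nest in nothing, so stand them upright, side by side, in the steel tray. Leave the pepper mill and the bowl where they are.

Things in the scene. Friction and masses are not known exactly. Their poses are not given: they have to be found in the camera images.
- holder: steel holder fixed to the table: base plate 100 mm (x) by 200 mm (y), 10 mm thick; the clamped mould stands on it 35 mm to the -y side of the origin. Fixed jaw block, 36 mm wide (x), 44 mm high, at its -y side; sliding jaw at its +y side. Origin on the table near the plate's middle (plate y -95 to +105 mm); the jaw opens towards +y. Place and yaw vary.
- jaw (a joint): travel of the sliding jaw in m towards the holder's +y: 0 = shut, 0.05 = fully open. Stays where left; 4 N of friction. Steel block 36 mm wide (x); when shut its inner face is at y -4 mm, its back at +30 mm, and its lip, 48 to 54 mm above the table, reaches 9 mm over the mould's rim, so the mould lifts out only when the jaw is open.
- jaw_grip (a point): grip point of the black fin on the sliding jaw, moving with it, 70 mm above the table. The fin is 14 mm thick (holder x), 24 mm long (holder y), from 54 to 82 mm above the table; pinch it across its thickness. When shut it lies 18 mm to the +y side of the holder's origin. Axes as the holder's.
- round_base: round aluminium pudding mould, open top, 36 mm high, 90 g: tapering body (35 mm across below, 49 mm at 22 mm up), then a step out to a straight round collar 60 mm across from 22 to 36 mm up: grip there. Origin: centre of underside, z up. Same type nests upright, step on rim, 14 mm higher per mould, 1.5 mm play. At the start clamped in the holder, upright on its plate.
- square_base: square aluminium pudding mould, open top, 36 mm high, 90 g: tapering body (32 mm wide below, 45 mm at 22 mm up), then a step out to a straight square collar 54 mm wide from 22 to 36 mm up: grip it flat to flat. Origin: centre of underside, x and y square to the flats. Same type nests, flats in line, 14 mm higher per mould, 2 mm play. Already stands on the square mat.
- round_mat: round cork mat 120 mm across, 4 mm thick, fixed to the table. Origin: centre of its underside.
- square_mat: square cork mat 120 mm wide, 4 mm thick, fixed to the table. Origin: centre of its underside.
- tray: low steel tray fixed to the table, 130 mm (x) by 210 mm (y), 18 mm high, walls and floor 4 mm thick; two tins fit side by side along y. Origin: centre of its underside. Its place and yaw vary, and it may be to the left or the right.
- pepper_mill: dark wooden pepper mill, 52 mm across, 170 mm high; bystander. Origin: centre of its underside.
- bowl: steel mixing bowl 170 mm across, 70 mm high; bystander. Origin: centre of its underside.
- round_1: round aluminium pudding mould, open top, 36 mm high, 90 g: tapering body (35 mm across below, 49 mm at 22 mm up), then a step out to a straight round collar 60 mm across from 22 to 36 mm up: grip there. Origin: centre of underside, z up. Same type nests upright, step on rim, 14 mm higher per mould, 1.5 mm play. May be absent; starts upright on the table.
- round_2: round aluminium pudding mould, open top, 36 mm high, 90 g: tapering body (35 mm across below, 49 mm at 22 mm up), then a step out to a straight round collar 60 mm across from 22 to 36 mm up: grip there. Origin: centre of underside, z up. Same type nests upright, step on rim, 14 mm higher per mould, 1.5 mm play. May be absent; starts upright on the table.
- round_3: round aluminium pudding mould, open top, 36 mm high, 90 g: tapering body (35 mm across below, 49 mm at 22 mm up), then a step out to a straight round collar 60 mm across from 22 to 36 mm up: grip there. Origin: centre of underside, z up. Same type nests upright, step on rim, 14 mm higher per mould, 1.5 mm play. May be absent; starts upright on the table.
- round_4: round aluminium pudding mould, open top, 36 mm high, 90 g: tapering body (35 mm across below, 49 mm at 22 mm up), then a step out to a straight round collar 60 mm across from 22 to 36 mm up: grip there. Origin: centre of underside, z up. Same type nests upright, step on rim, 14 mm higher per mould, 1.5 mm play. May be absent; starts upright on the table.
- square_1: square aluminium pudding mould, open top, 36 mm high, 90 g: tapering body (32 mm wide below, 45 mm at 22 mm up), then a step out to a straight square collar 54 mm wide from 22 to 36 mm up: grip it flat to flat. Origin: centre of underside, x and y square to the flats. Same type nests, flats in line, 14 mm higher per mould, 2 mm play. May be absent; starts upright on the table.
- square_2: square aluminium pudding mould, open top, 36 mm high, 90 g: tapering body (32 mm wide below, 45 mm at 22 mm up), then a step out to a straight square collar 54 mm wide from 22 to 36 mm up: grip it flat to flat. Origin: centre of underside, x and y square to the flats. Same type nests, flats in line, 14 mm higher per mould, 2 mm play. May be absent; starts upright on the table.
- straight_1: straight-sided round aluminium tin without taper, step or collar, 60 mm across and 36 mm high, flat bottom, open at the top, 90 g; it nests in nothing. Origin: centre of its underside, z up. May be absent; starts upright on the table.
- straight_2: straight-sided round aluminium tin without taper, step or collar, 60 mm across and 36 mm high, flat bottom, open at the top, 90 g; it nests in nothing. Origin: centre of its underside, z up. May be absent; starts upright on the table.

How it is judged:
On the way, in this order (a step that is already met when the one before it is completed fails the run):
1. the jaw is slid open by at least 25 mm with the round mould still standing in the holder (value of joint jaw above 0.025 m and z of round_base in the frame of holder below 0.016 m and angle between round_base's own z axis and vertical below 0.15 rad), for 0.2 s.
2. the round mould from the holder stands upright and released on the round mat, within 30 mm of its centre (horizontal distance between round_base and round_mat below 0.03 m and height (world z) of round_base below 0.009 m and angle between round_base's own z axis and vertical below 0.1 rad and linear speed of round_base below 0.02 m/s and contact force between the fingers and round_base below 0.05 N), for 0.2 s.
At the end, for the whole second after the job is handed in: Jaw under 5 mm open; bottom moulds upright on their mats, within 50 mm of centre; all others of each type nested over them (7 mm, 0.1 rad, each 14 mm step within 4 mm); straight tins upright on the tray floor; all released, at rest (value of joint jaw below 0.005 m and horizontal distance between round_base and round_mat below 0.05 m and height (world z) of each of round_base, square_base below 0.009 m and angle between each of round_base, square_base, round_1, round_2, round_3, round_4, square_1, square_2, straight_1, straight_2's own z axis and vertical below 0.1 rad and horizontal distance between square_base and square_mat below 0.05 m and horizontal distance between each of round_1, round_2, round_3, round_4 and round_base below 0.007 m and (z of round_1 in the frame of round_base between 0.01 and 0.018 m or z of round_1 in the frame of round_base between 0.024 and 0.032 m or z of round_1 in the frame of round_base between 0.038 and 0.046 m or z of round_1 in the frame of round_base between 0.052 and 0.06 m) and linear speed of each of round_1, round_2, round_3, round_4, square_1, square_2, straight_1, straight_2, round_base, square_base below 0.02 m/s and contact force between the fingers and round_1 below 0.05 N and (z of round_2 in the frame of round_base between 0.01 and 0.018 m or z of round_2 in the frame of round_base between 0.024 and 0.032 m or z of round_2 in the frame of round_base between 0.038 and 0.046 m or z of round_2 in the frame of round_base between 0.052 and 0.06 m) and contact force between the fingers and round_2 below 0.05 N and (z of round_3 in the frame of round_base between 0.01 and 0.018 m or z of round_3 in the frame of round_base between 0.024 and 0.032 m or z of round_3 in the frame of round_base between 0.038 and 0.046 m or z of round_3 in the frame of round_base between 0.052 and 0.06 m) and contact force between the fingers and round_3 below 0.05 N and (z of round_4 in the frame of round_base between 0.01 and 0.018 m or z of round_4 in the frame of round_base between 0.024 and 0.032 m or z of round_4 in the frame of round_base between 0.038 and 0.046 m or z of round_4 in the frame of round_base between 0.052 and 0.06 m) and contact force between the fingers and round_4 below 0.05 N and horizontal distance between each of square_1, square_2 and square_base below 0.007 m and (z of square_1 in the frame of square_base between 0.01 and 0.018 m or z of square_1 in the frame of square_base between 0.024 and 0.032 m or z of square_1 in the frame of square_base between 0.038 and 0.046 m or z of square_1 in the frame of square_base between 0.052 and 0.06 m) and contact force between the fingers and square_1 below 0.05 N and (z of square_2 in the frame of square_base between 0.01 and 0.018 m or z of square_2 in the frame of square_base between 0.024 and 0.032 m or z of square_2 in the frame of square_base between 0.038 and 0.046 m or z of square_2 in the frame of square_base between 0.052 and 0.06 m) and contact force between the fingers and square_2 below 0.05 N and z of each of straight_1, straight_2 in the frame of tray below 0.01 m and x of straight_1 in the frame of tray between -0.06 and 0.06 m and y of straight_1 in the frame of tray between -0.1 and 0.1 m and contact force between the fingers and straight_1 below 0.05 N and x of straight_2 in the frame of tray between -0.06 and 0.06 m and y of straight_2 in the frame of tray between -0.1 and 0.1 m and contact force between the fingers and straight_2 below 0.05 N and contact force between the fingers and round_base below 0.05 N and contact force between the fingers and square_base below 0.05 N); the robot touches nothing.
It fails at once if the pepper mill is moved by more than 30 mm (distance of pepper_mill from where it was at the start of the episode above 0.03 m).
It fails at once if the bowl is moved by more than 30 mm (distance of bowl from where it was at the start of the episode above 0.03 m).
Of round_1, round_2, round_3, round_4 only 2 to 4 are there at a start; the rules pass over those that are not, and their reading is None.
Of square_1, square_2 only 1 to 2 are there at a start; the rules pass over those that are not, and their reading is None.
Of straight_1, straight_2 only 1 to 2 are there at a start; the rules pass over those that are not, and their reading is None.
At some moment in a run one of round_1, round_2, round_3, round_4, square_1, square_2, straight_1, straight_2 may be knocked a few centimetres aside while the robot is not near it.
It also fails if it takes over 210 s, if anything falls off the work surface, if the arm or the gripper's body presses on something with over 40 N, if the wrist force passes 120 N, or if a joint passes its speed limit or range.

## Robot

A 7-joint arm with a two-finger parallel gripper is mounted at the origin on the work surface. World frame = base frame: x ahead of the robot, y to its left, z up, the work surface at z = 0. Lengths are in m, angles in rad, forces in N, time in s.
With the tool pointing down it reaches from about 0.425 to 0.925 m from the base axis. Payload 6.8 kg.
Tool frame: the origin (TCP) lies at the centre of the arm's flange, where the gripper is bolted on; the fingertips stand 173 mm ahead of it and the grasp point (between the pads) lies 155 mm ahead of it; z points along the fingers, y is the direction in which the jaws open and shut (so a half turn about z gives the same grasp; the last joint's range is limited). The gripper opens to 85 mm and grips with 20 to 120 N. Pads are 22 mm wide; open, the fingers measure 114 mm over their backs; the gripper's body (76 mm by 85 mm) begins 54 mm behind the grasp point. The pads swing forward as they close: fully open they stand 13 mm farther back than shut.
Start: joints at [-1.396, 0.477, 0.022, 1.555, -0.011, 1.109, -0.083], TCP at [0.188, 0.648, 0.405] pointing down, gripper open.
Joint ranges: [-2.96, 2.96], [-0.34, 2.1], [-1.41, 1.46], [0.24, 2.44], [-1.37, 4.51], [0.17, 1.92], [-2.96, 2.96]. Speed limits (rad/s): [2.39, 2.39, 3.14, 3.14, 3.14, 3.14, 3.14].

## Interface

Orientations are given as a unit quaternion [x, y, z, w].
In Python, from rig import arm gives the robot as it stands. The module is installed in compiled form; this text tells all that it offers.
- The arm moves only by the shell command python3 -m inch 'ROWS' [FORCE]. ROWS is JSON, a list of rows, each an object with "rot": the turn, a rotation vector about the tool's x, y, z in rad, a list of three; "linear": the shift along the tool's x, y, z in m, a list of three; "gripper": the opening, from 0 (shut) to 1 (fully open). In form: [{"rot": [wx, wy, wz], "linear": [tx, ty, tz], "gripper": gripper}, ...]. A call has 1 to 20 rows; each row shifts and turns the commanded pose from where the row before left it, along the tool's axes as they then stand; what a row does not reach is not made up. A row lasts 1/12 s, in which the tool goes at most 41.7 mm and 7.16 degrees, less where a joint would pass 70% of its speed; a pose out of reach is approached as far as the arm can. A call is refused whole if a number of a shift passes 0.0417 or a number of a turn 0.125, either way. A call with a gripper value outside its range is refused whole. The fingers move at their own pace and stop on an object; FORCE is the grip in N (left out, the last holds). Time passes only in rows, so rows that do not move let the fingers close. It gives the time, the measured TCP pose, the force and the opening at its end, in the units of the state.
- arm.sense(): the state, without advancing time (a new reading comes with each control period).
- arm.get_image(name): name is "scene" or "top" or "wrist"; returns a dict with "pixels" (480x640x3 uint8, blue, green, red), "mtx" (3x3 intrinsics, pixels), "rvec" (rotation vector, rad) and "tvec" (3), from world to camera coordinates, as OpenCV has them; the wrist camera has in their place "T_tool_cam" (4x4, takes a point from camera to tool coordinates, whose origin is the TCP and whose axes are the flange's). Camera axes: x right, y down, z forward; pixel columns grow to the right and rows downward; lengths in m; the calibration is good to about 2 mm. A picture is of the moment at which its call begins: read the wrist's pose just before it. There is no depth.
- arm.finish_job(): hands the job in, once; it reports no verdict.
The state is a dict: "t": time; "qpos": joint angles; "qd": joint speeds; "tau": joint torques, N m; "tool_pos": TCP position; "ee_rot": TCP orientation; "wrist_force": force on the tool from outside, world axes, zero at the start; "moment": the same for the moment, N m; "grip_width": finger opening in m.
Only numpy, scipy, OpenCV 4.12 (cv2) and the standard library are available. Lean on these libraries where they do the work, as an engineer would, in place of code of your own. Each camera call takes 0.05 s, during which the arm holds its last target.

## Working session

There is one attempt and no reset: what is moved stays moved. The work goes in short steps, Python scripts to look and compute and a shell command to move; the robot and the scene stay as the last step left them, time stands still between calls to the robot, and variables do not carry over. Pictures are saved under pics/ and viewed, and the job is handed in when it is done.

```bash
mkdir -p pics; ls
python3 - <<'E'
from rig import arm
import cv2
s=arm.sense()
for k,v in s.items(): print(k,v)
for n in("scene","top","wrist"):
    im=arm.get_image(n); cv2.imwrite(f"pics/a_{n}.png",im["pixels"])
    for k in im:
        if k!="pixels": print(n,k,im[k])
E
```

```text
pics
t 0.0
qpos [-1.39610025  0.47779115  0.02232247  1.55645866 -0.01150471  1.10932583
 -0.08308492]
qd [ 7.84711673e-04 -1.45072381e-03 -6.65157137e-05 -2.08780463e-03
 -1.02020575e-03  2.07718859e-03 -3.27525749e-04]
tau [-9.05510260e-04 -5.96457767e+01  1.60766110e+00 -2.81195319e+01
  1.25381458e-02  9.26291279e-03  6.12314807e-05]
tool_pos [0.1882566  0.6479202  0.40372806]
ee_rot [ 1.40902601e-01  9.90023028e-01 -9.25072275e-04 -6.80668402e-05]
wrist_force [ 0.26574114 -0.56226163  0.35797369]
moment [-0.04775325 -0.02260448  0.0297885 ]
grip_width 0.08500322735333685
scene mtx [[602.16213306   0.         324.04799854]
 [  0.         602.16213306 244.3070607 ]
 [  0.           0.           1.        ]]
scene rvec [ 2.4017635   0.78118117 -0.24186995]
scene tvec [-0.47482843 -0.26004733  1.51653933]
top mtx [[538.23797926   0.         314.69946982]
 [  0.         538.23797926 232.44481646]
 [  0.           0.           1.        ]]
top rvec [ 2.13322179 -2.10504807  0.20244371]
top tvec [-0.01110583  0.5861516   1.15178213]
wrist mtx [[348.86253076   0.         322.88366905]
 [  0.         348.86253076 237.51635459]
 [  0.           0.           1.        ]]
wrist T_tool_cam [[ 4.39089754e-04 -9.58892098e-01 -2.83770598e-01  7.19331460e-02]
 [ 9.99999735e-01  5.85648906e-04 -4.31631998e-04 -1.56232540e-04]
 [ 5.80078452e-04 -2.83770333e-01  9.58892101e-01  3.11829986e-02]
 [ 0.00000000e+00  0.00000000e+00  0.00000000e+00  1.00000000e+00]]
```

View pics/a_top.png

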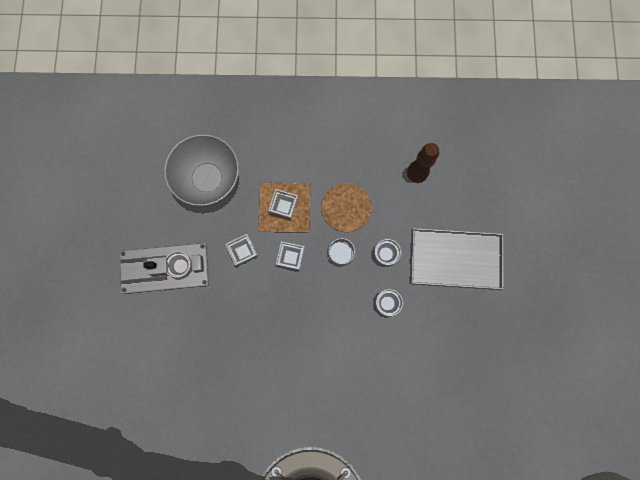

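View pics/a_scene.png

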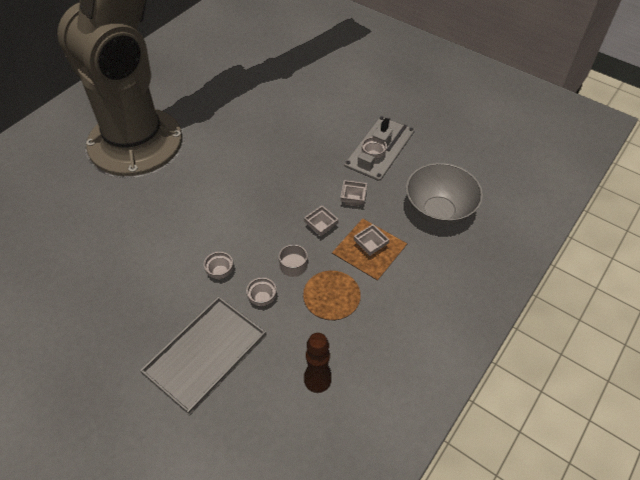

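View pics/a_wrist.png

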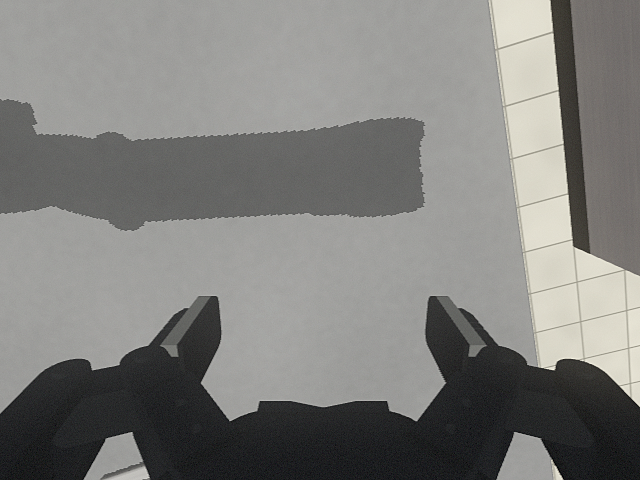

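```bash
cat > h.py <<'E'
import numpy as np,cv2
from scipy.spatial.transform import Rotation as R
from rig import arm
def cam(im,s=None):
    if "rvec" in im:
        Rm=cv2.Rodrigues(np.array(im["rvec"],float))[0]; return Rm.T,-Rm.T@np.array(im["tvec"]).ravel()
    T=np.array(im["T_tool_cam"]); Rt=R.from_quat(s["ee_rot"]).as_matrix()
    return Rt@T[:3,:3], np.array(s["tool_pos"])+Rt@T[:3,3]
def ray(im,px,z,s=None):
    Rc,C=cam(im,s); d=Rc@np.linalg.inv(im["mtx"])@np.array([px[0],px[1],1.]); return C+d*(z-C[2])/d[2]
def proj(im,P,s=None):
    Rc,C=cam(im,s); q=im["mtx"]@(Rc.T@(np.array(P)-C)); return q[:2]/q[2]
def snap(n,f):
    s=arm.sense(); im=arm.get_image(n); cv2.imwrite(f"pics/{f}.png",im["pixels"]); return im,s
def togo(P,yaw=None):
    """shift in tool axes from TCP to have grasp point (155mm) at P; assumes tool down"""
    s=arm.sense(); Rt=R.from_quat(s["ee_rot"]).as_matrix()
    g=s["tool_pos"]+Rt@[0,0,.155]
    out=Rt.T@(np.array(P)-g)
    ty=np.arctan2(Rt[1,1],Rt[0,1])
    return out,g,ty
E
python3 - <<'E'
from h import *
im,s=snap("top","b_top"); print(cam(im)[1])
im2,_=snap("scene","b_scene")
pts={"tin":(341,252,.036),"r1":(387,252,.036),"r2":(389,303,.036),"sqA":(241,250,.036),"sqB":(290,256,.036),"sqbase":(284,204,.04),"rbase":(178,265,.046),"fin":(150,265,.082),"rmat":(347,207,.004),"smat":(285,207,.004),"traytl":(412,229,.018),"traytr":(502,234,.018),"traybr":(502,289,.018),"traybl":(411,284,.018),"plt_tl":(121,250,.01),"plt_tr":(206,243,.01),"plt_br":(208,286,.01),"plt_bl":(121,293,.01),"bowl":(202,170,.07),"mill":(418,172,.0)}
for k,(u,v,z) in pts.items():
    P=ray(im,(u,v),z); print(k,P.round(3),"scene px",proj(im2,P).round())
big=cv2.resize(im["pixels"][140:320,100:300],None,fx=4,fy=3.3,interpolation=cv2.INTER_CUBIC)[:600,:800];cv2.imwrite("pics/b_crop.png",big)
E
```

```text
[ 0.35479819 -0.00757835  1.24272279]
tin [ 0.546 -0.063  0.036] scene px [291. 254.]
r1 [ 0.547 -0.168  0.036] scene px [260. 288.]
r2 [ 0.432 -0.171  0.036] scene px [217. 262.]
sqA [0.547 0.164 0.036] scene px [352. 189.]
sqB [0.535 0.052 0.036] scene px [319. 217.]
sqbase [0.655 0.068 0.04 ] scene px [369. 237.]
rbase [0.51  0.302 0.046] scene px [372. 145.]
fin [0.505 0.353 0.082] scene px [383. 121.]
rmat [ 0.659 -0.079  0.004] scene px [330. 294.]
smat [0.657 0.068 0.004] scene px [368. 247.]
traytl [ 0.605 -0.229  0.018] scene px [264. 329.]
traytr [ 0.596 -0.437  0.018] scene px [187. 409.]
traybr [ 0.469 -0.43   0.018] scene px [140. 368.]
traybl [ 0.477 -0.224  0.018] scene px [217. 294.]
plt_tl [0.548 0.446 0.01 ] scene px [414. 129.]
plt_tr [0.567 0.249 0.01 ] scene px [379. 178.]
plt_br [0.467 0.239 0.01 ] scene px [342. 163.]
plt_bl [0.449 0.437 0.01 ] scene px [380. 115.]
bowl [0.725 0.255 0.07 ] scene px [442. 190.]
mill [ 0.749 -0.25   0.   ] scene px [317. 381.]
```

View pics/b_crop.png

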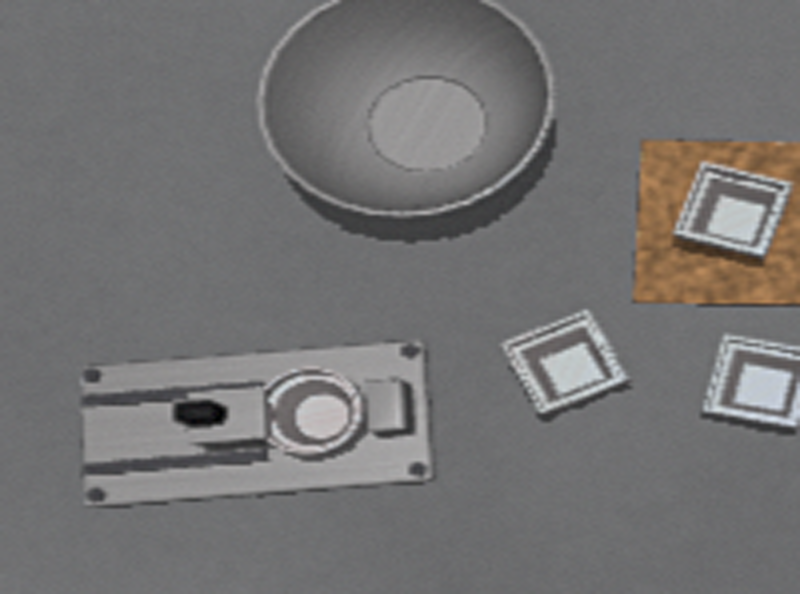

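Run:
```python
from h import *
o,g,ty=togo([.506,.354,.20]); print(o.round(3),g.round(3),np.degrees(ty))
yaw=np.radians(5.5); print("turn world deg",np.degrees(yaw-ty))
```

```text
[-0.387 -0.194  0.049] [0.188 0.648 0.249] 73.7980437442858
turn world deg -68.2980437442858
```

```bash
python3 -m inch '[{"rot":[0,0,0],"linear":[-0.0298,-0.0149,0.0038],"gripper":1},{"rot":[0,0,0],"linear":[-0.0298,-0.0149,0.0038],"gripper":1},{"rot":[0,0,0],"linear":[-0.0298,-0.0149,0.0038],"gripper":1},{"rot":[0,0,0],"linear":[-0.0298,-0.0149,0.0038],"gripper":1},{"rot":[0,0,0],"linear":[-0.0298,-0.0149,0.0038],"gripper":1},{"rot":[0,0,0],"linear":[-0.0298,-0.0149,0.0038],"gripper":1},{"rot":[0,0,0],"linear":[-0.0298,-0.0149,0.0038],"gripper":1},{"rot":[0,0,0],"linear":[-0.0298,-0.0149,0.0038],"gripper":1},{"rot":[0,0,0],"linear":[-0.0298,-0.0149,0.0038],"gripper":1},{"rot":[0,0,0],"linear":[-0.0298,-0.0149,0.0038],"gripper":1},{"rot":[0,0,0],"linear":[-0.0298,-0.0149,0.0038],"gripper":1},{"rot":[0,0,0],"linear":[-0.0298,-0.0149,0.0038],"gripper":1},{"rot":[0,0,0],"linear":[-0.0298,-0.0149,0.0038],"gripper":1},{"rot":[0,0,0.119],"linear":[0,0,0],"gripper":1},{"rot":[0,0,0.119],"linear":[0,0,0],"gripper":1},{"rot":[0,0,0.119],"linear":[0,0,0],"gripper":1},{"rot":[0,0,0.119],"linear":[0,0,0],"gripper":1},{"rot":[0,0,0.119],"linear":[0,0,0],"gripper":1},{"rot":[0,0,0.119],"linear":[0,0,0],"gripper":1}]'
python3 -m inch '[{"rot":[0,0,0.119],"linear":[0,0,0],"gripper":1},{"rot":[0,0,0.119],"linear":[0,0,0],"gripper":1},{"rot":[0,0,0.119],"linear":[0,0,0],"gripper":1},{"rot":[0,0,0.119],"linear":[0,0,0],"gripper":1},{"rot":[0,0,0],"linear":[0,0,0],"gripper":1},{"rot":[0,0,0],"linear":[0,0,0],"gripper":1}]'
python3 - <<'E'
from h import *
o,g,ty=togo([.506,.354,.20]); print(o.round(3),g.round(3),np.degrees(ty)); print(arm.sense()["qpos"].round(2))
im,s=snap("wrist","c1")
for n,P in {"fin":(.506,.354,.082),"rb":(.512,.303,.046)}.items(): print(n,proj(im,P,s))
E
```

```text
t: 1.83
tool_pos: [0.5063, 0.3541, 0.3552]
ee_rot: [0.481, 0.877, -0.0, -0.0]
wrist_force: [-0.0, -0.1, 0.0]
grip_width: 0.0858
t: 2.33
tool_pos: [0.5061, 0.3543, 0.3552]
ee_rot: [0.67, 0.742, -0.0, 0.0]
wrist_force: [0.2, 0.1, -0.1]
grip_width: 0.0855
[-0. -0.  0.] [0.506 0.354 0.2  ] 5.834626021068256
[-1.01  0.45  0.4   1.77 -0.21  0.96 -0.42]
fin [322.5161216  237.96032703]
rb [323.42262916 283.02049898]
```

View pics/c1.png

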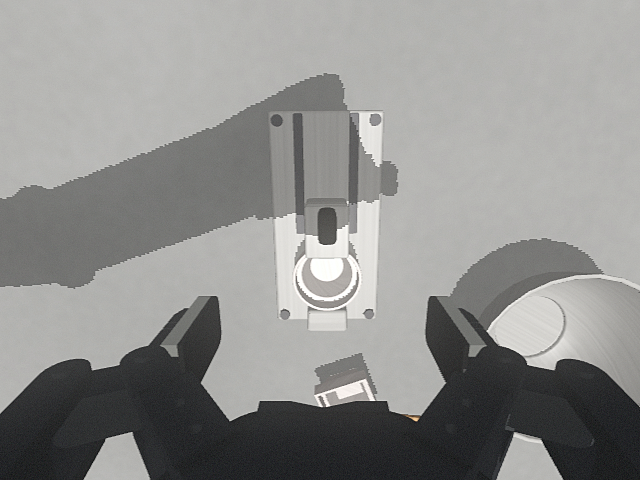

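Run:
```python
from h import *
s=arm.sense(); im=arm.get_image("wrist")
p=im["pixels"]; roi=(p[195:260,300:355].max(2)<45).astype(np.uint8)
n,l,st,c=cv2.connectedComponentsWithStats(roi); k=1+np.argmax(st[1:,4]); print(st[k],c[k]+[300,195])
F=ray(im,c[k]+[300,195],.080,s); print(F)
for a in [(270,111),(383,111),(376,318),(277,318)]: print(ray(im,a,.01,s).round(4))
RB=ray(im,(326.5,279),.046,s); print(RB)
print(togo([F[0],F[1],.070])[0])
```

```text
Traceback (most recent call last):
ValueError: attempt to get argmax of an empty sequence
```

Run:
```python
from h import *
s=arm.sense(); im=arm.get_image("wrist")
p=im["pixels"]; roi=(p[195:260,300:355].max(2)<80).astype(np.uint8)
n,l,st,c=cv2.connectedComponentsWithStats(roi); k=1+np.argmax(st[1:,4]); print(st[k],c[k]+[300,195])
F=ray(im,c[k]+[300,195],.080,s); print(F)
for a in [(270,111),(383,111),(376,318),(277,318)]: print(ray(im,a,.01,s).round(4))
RB=ray(im,(326.5,279),.046,s); print(RB)
print(togo([F[0],F[1],.070])[0])
```

```text
[ 18  13  18  18 142] [325.8943662  213.40140845]
[0.50671504 0.3718524  0.08      ]
[0.4526 0.4399 0.01  ]
[0.5479 0.4496 0.01  ]
[0.5704 0.2544 0.01  ]
[0.4712 0.2444 0.01  ]
[0.51433717 0.3069879  0.046     ]
[0.01759321 0.00220591 0.13028845]
```

```bash
python3 -m inch '[{"rot":[0,0,0],"linear":[0.0006,0.0004,0.0154],"gripper":1},{"rot":[0,0,0],"linear":[0.0006,0.0004,0.0154],"gripper":1},{"rot":[0,0,0],"linear":[0.0006,0.0004,0.0154],"gripper":1},{"rot":[0,0,0],"linear":[0.0006,0.0004,0.0154],"gripper":1},{"rot":[0,0,0],"linear":[0.0006,0.0004,0.0154],"gripper":1},{"rot":[0,0,0],"linear":[0.0006,0.0004,0.0154],"gripper":1},{"rot":[0,0,0],"linear":[0.0006,0.0004,0.0154],"gripper":1},{"rot":[0,0,0],"linear":[0.0006,0.0004,0.0154],"gripper":1},{"rot":[0,0,0],"linear":[0,0,0],"gripper":0.5},{"rot":[0,0,0],"linear":[0,0,0],"gripper":0.3},{"rot":[0,0,0],"linear":[0,0,0],"gripper":0.2},{"rot":[0,0,0],"linear":[0,0,0],"gripper":0},{"rot":[0,0,0],"linear":[0,0,0],"gripper":0},{"rot":[0,0,0],"linear":[0,0,0],"gripper":0},{"rot":[0,0,0],"linear":[0,0,0],"gripper":0}]' 40
python3 - <<'E'
from h import *
snap("wrist","c2")
E
```

```text
t: 3.73
tool_pos: [0.5087, 0.3595, 0.2332]
ee_rot: [0.671, 0.741, 0.0, -0.0]
wrist_force: [-3.9, -1.0, 5.6]
grip_width: 0.0132
```

View pics/c2.png

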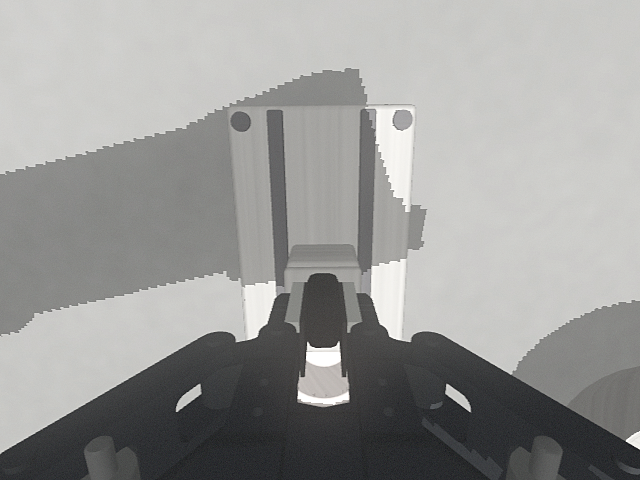

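```bash
python3 -m inch '[{"rot":[0,0,0],"linear":[0.005,0,0],"gripper":0},{"rot":[0,0,0],"linear":[0.005,0,0],"gripper":0},{"rot":[0,0,0],"linear":[0.005,0,0],"gripper":0},{"rot":[0,0,0],"linear":[0.005,0,0],"gripper":0},{"rot":[0,0,0],"linear":[0.005,0,0],"gripper":0},{"rot":[0,0,0],"linear":[0.005,0,0],"gripper":0},{"rot":[0,0,0],"linear":[0.005,0,0],"gripper":0},{"rot":[0,0,0],"linear":[0.005,0,0],"gripper":0},{"rot":[0,0,0],"linear":[0.005,0,0],"gripper":0},{"rot":[0,0,0],"linear":[0.003,0,0],"gripper":0},{"rot":[0,0,0],"linear":[0,0,0],"gripper":0},{"rot":[0,0,0],"linear":[0,0,0],"gripper":0}]' 40
python3 - <<'E'
from h import *
im,s=snap("wrist","c3")
im,s=snap("top","c3t"); cv2.imwrite("pics/c3tc.png",cv2.resize(im["pixels"][200:320,80:240],None,fx=5,fy=5))
E
```

```text
t: 4.78
tool_pos: [0.5037, 0.4072, 0.2332]
ee_rot: [0.671, 0.741, -0.0, -0.001]
wrist_force: [-4.9, -2.2, 7.1]
grip_width: 0.0134
```

View pics/c3.png

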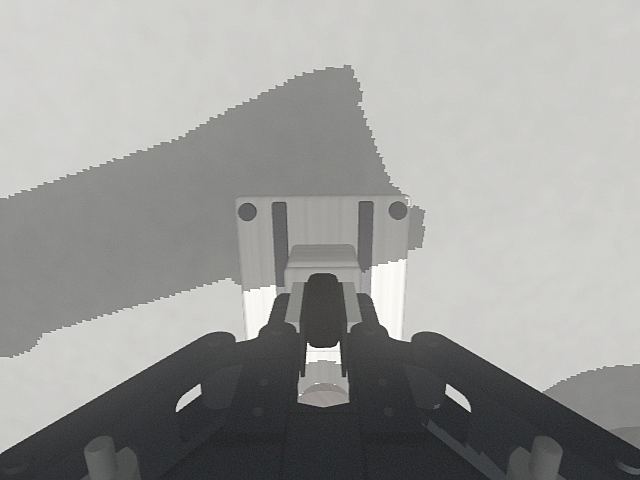

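View pics/c3tc.png

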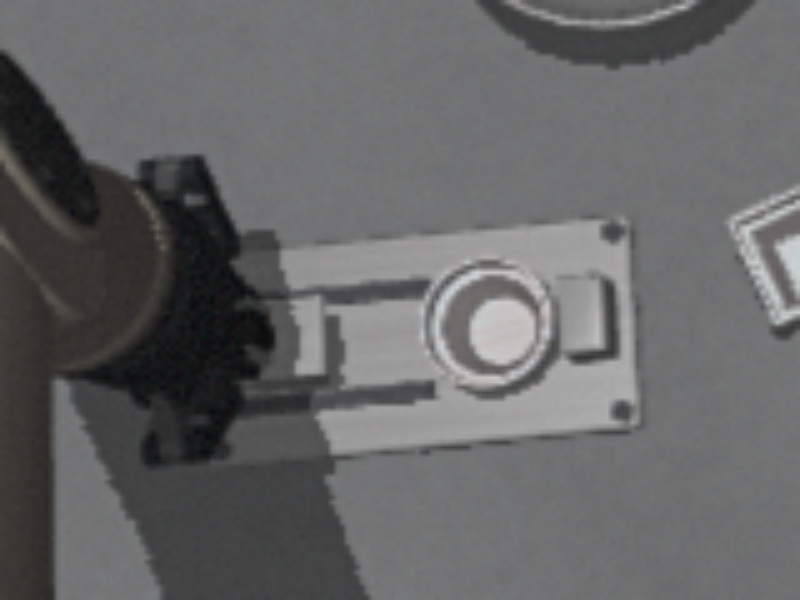

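```bash
python3 -m inch '[{"rot":[0,0,0],"linear":[0,0,0],"gripper":1},{"rot":[0,0,0],"linear":[0,0,0],"gripper":1},{"rot":[0,0,0],"linear":[0,0,0],"gripper":1},{"rot":[0,0,0],"linear":[0,0,0],"gripper":1},{"rot":[0,0,0],"linear":[0,0,-0.02],"gripper":1},{"rot":[0,0,0],"linear":[0,0,-0.02],"gripper":1},{"rot":[0,0,0],"linear":[0,0,-0.02],"gripper":1},{"rot":[0,0,0],"linear":[-0.02,0,-0.02],"gripper":1},{"rot":[0,0,0],"linear":[-0.02,0,-0.02],"gripper":1},{"rot":[0,0,0],"linear":[-0.02,0,0],"gripper":1},{"rot":[0,0,0],"linear":[-0.02,0,0],"gripper":1},{"rot":[0,0,0],"linear":[-0.02,0,0],"gripper":1},{"rot":[0,0,0],"linear":[0,0,0],"gripper":1},{"rot":[0,0,0],"linear":[0,0,0],"gripper":1},{"rot":[0,0,0],"linear":[0,0,0],"gripper":1}]'
python3 - <<'E'
from h import *
im,s=snap("wrist","c4"); print(s["tool_pos"],togo([.514,.307,.036]))
for p in [(.514,.307,.046)]: print(proj(im,p,s))
E
```

```text
t: 6.13
tool_pos: [0.514, 0.3082, 0.3321]
ee_rot: [0.671, 0.741, 0.0, -0.0]
wrist_force: [0.1, -0.3, -0.3]
grip_width: 0.0853
[0.51404467 0.3081599  0.33212515] (array([-1.82427928e-03, -5.60349350e-05,  1.41022542e-01]), array([0.5138804 , 0.30873083, 0.17702368]), np.float64(0.09933283303418791))
[322.45601293 234.61733513]
```

View pics/c4.png

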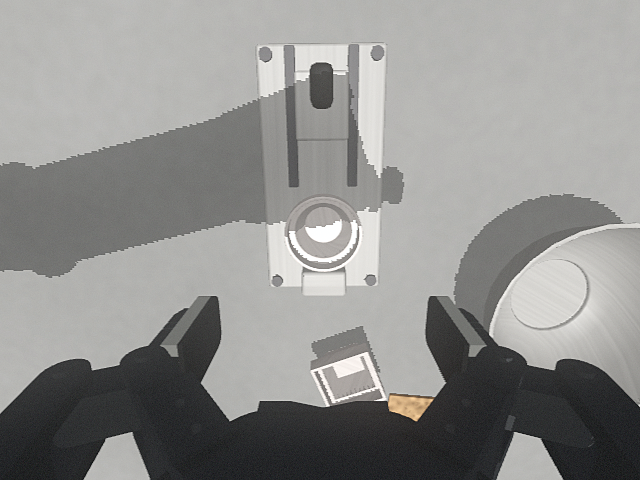

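```bash
python3 -m inch '[{"rot":[0,0,0],"linear":[-0.001,0,0.0175],"gripper":1},{"rot":[0,0,0],"linear":[0,0,0.0175],"gripper":1},{"rot":[0,0,0],"linear":[0,0,0.0175],"gripper":1},{"rot":[0,0,0],"linear":[0,0,0.0175],"gripper":1},{"rot":[0,0,0],"linear":[0,0,0.0175],"gripper":1},{"rot":[0,0,0],"linear":[0,0,0.0175],"gripper":1},{"rot":[0,0,0],"linear":[0,0,0.0175],"gripper":1},{"rot":[0,0,0],"linear":[0,0,0.0175],"gripper":1},{"rot":[0,0,0],"linear":[0,0,0],"gripper":0.7},{"rot":[0,0,0],"linear":[0,0,0],"gripper":0.6},{"rot":[0,0,0],"linear":[0,0,0],"gripper":0.5},{"rot":[0,0,0],"linear":[0,0,0],"gripper":0.4},{"rot":[0,0,0],"linear":[0,0,0],"gripper":0.4},{"rot":[0,0,0],"linear":[0,0,0],"gripper":0.4}]' 40
python3 - <<'E'
from h import *
im,s=snap("wrist","c5")
E
```

```text
t: 7.35
tool_pos: [0.5144, 0.3067, 0.1929]
ee_rot: [0.672, 0.741, 0.001, 0.0]
wrist_force: [0.3, 0.3, -1.0]
grip_width: 0.0598
```

View pics/c5.png

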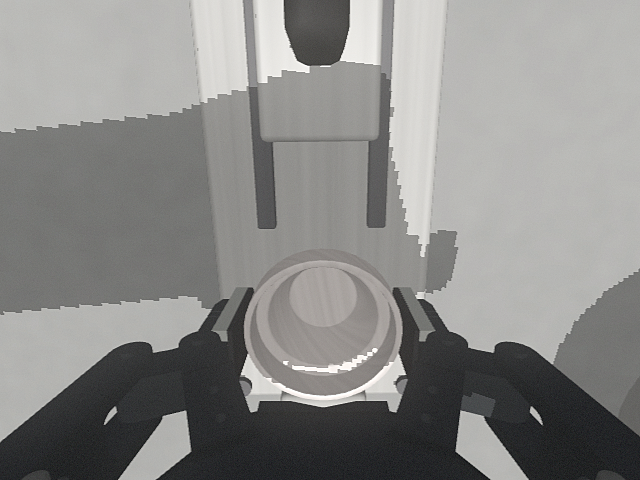

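```bash
python3 -m inch '[{"rot":[0,0,0],"linear":[0,0,-0.01],"gripper":0.4},{"rot":[0,0,0],"linear":[0,0,-0.02],"gripper":0.4},{"rot":[0,0,0],"linear":[0,0,-0.02],"gripper":0.4},{"rot":[0,0,0],"linear":[0,0,-0.025],"gripper":0.4},{"rot":[0,0,0],"linear":[0,0,-0.025],"gripper":0.4},{"rot":[0,0,0],"linear":[-0.0306,0.0081,0],"gripper":0.4},{"rot":[0,0,0],"linear":[-0.0306,0.0081,0],"gripper":0.4},{"rot":[0,0,0],"linear":[-0.0306,0.0081,0],"gripper":0.4},{"rot":[0,0,0],"linear":[-0.0306,0.0081,0],"gripper":0.4},{"rot":[0,0,0],"linear":[-0.0306,0.0081,0],"gripper":0.4},{"rot":[0,0,0],"linear":[-0.0306,0.0081,0],"gripper":0.4},{"rot":[0,0,0],"linear":[-0.0306,0.0081,0],"gripper":0.4},{"rot":[0,0,0],"linear":[-0.0306,0.0081,0],"gripper":0.4},{"rot":[0,0,0],"linear":[-0.0306,0.0081,0],"gripper":0.4},{"rot":[0,0,0],"linear":[-0.0306,0.0081,0],"gripper":0.4},{"rot":[0,0,0],"linear":[-0.0306,0.0081,0],"gripper":0.4},{"rot":[0,0,0],"linear":[-0.0306,0.0081,0],"gripper":0.4},{"rot":[0,0,0],"linear":[-0.0306,0.0081,0],"gripper":0.4},{"rot":[0,0,0],"linear":[0,0,0],"gripper":0.4}]' 40
python3 - <<'E'
from h import *
im,s=snap("wrist","c6"); print(s["qpos"].round(2), togo([.659,-.079,.1]))
E
```

```text
t: 8.98
tool_pos: [0.6584, -0.0876, 0.2938]
ee_rot: [0.675, 0.738, -0.001, 0.003]
wrist_force: [-0.5, -1.0, -0.9]
grip_width: 0.0595
[-0.25  0.6   0.41  1.7  -0.29  0.9   0.37] (array([0.00583968, 0.00124381, 0.03833663]), array([ 0.65823459, -0.08481344,  0.13835315]), np.float64(0.09111764236771572))
```

View pics/c6.png

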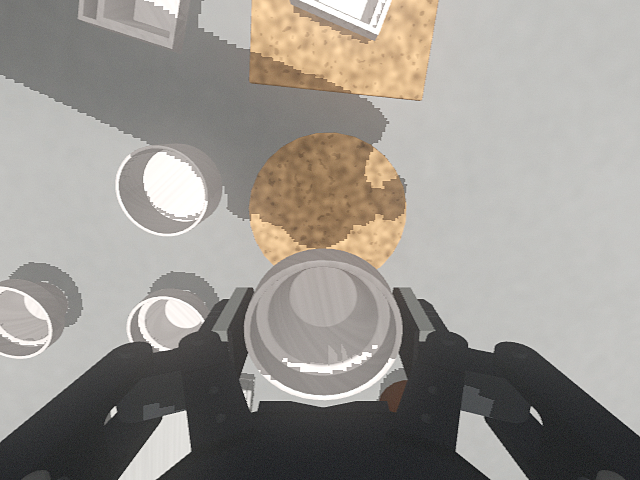

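```bash
python3 -m inch '[{"rot":[0,0,0],"linear":[0,0,0],"gripper":0.4},{"rot":[0,0,0],"linear":[0,0,0],"gripper":0.4}]' 40
python3 - <<'E'
from h import *
im,s=snap("wrist","c7"); 
hsv=cv2.cvtColor(im["pixels"],cv2.COLOR_BGR2HSV); m=((hsv[...,1]>60)&(hsv[...,0]<25)).astype(np.uint8); m=cv2.morphologyEx(m,cv2.MORPH_CLOSE,np.ones((9,9)))
m[:, :]; n,l,st,c=cv2.connectedComponentsWithStats(m)
for i in range(1,n):
    if st[i,4]>2000: print(st[i],c[i])
# circle fit on ground points of upper contour of round mat
i=[i for i in range(1,n) if st[i,4]>2000 and 150<st[i,1]+st[i,3]//2<260][0]
cs,_=cv2.findContours((l==i).astype(np.uint8),cv2.RETR_EXTERNAL,cv2.CHAIN_APPROX_NONE); q=cs[0][:,0]; q=q[q[:,1]<235]
P=np.array([ray(im,p,.004,s)[:2] for p in q.astype(float)])
A=np.c_[2*P,np.ones(len(P))]; x=np.linalg.lstsq(A,(P**2).sum(1),rcond=None)[0]; print("mat",x[:2],"r",np.sqrt(x[2]+x[:2]@x[:2]))
print(togo([x[0],x[1],.03]), s["tool_pos"])
E
```

```text
t: 9.2
tool_pos: [0.6578, -0.0779, 0.2924]
ee_rot: [0.671, 0.741, 0.0, -0.0]
wrist_force: [-0.5, -0.9, -0.8]
grip_width: 0.0594
[  252     0   192   120 15256] [345.04155742  63.36621657]
[  250   150   156   128 14249] [328.82061899 210.02933539]
mat [ 0.66148399 -0.07493799] r 0.05895691226950688
(array([0.001861  , 0.00400681, 0.10727539]), array([ 0.65771296, -0.07730996,  0.13727386]), np.float64(0.09999595356226418)) [ 0.65775612 -0.07791529  0.29235475]
```

```bash
python3 -m inch '[{"rot":[0,0,0],"linear":[0.002,0.004,0.015],"gripper":0.4},{"rot":[0,0,0],"linear":[0,0,0.018],"gripper":0.4},{"rot":[0,0,0],"linear":[0,0,0.018],"gripper":0.4},{"rot":[0,0,0],"linear":[0,0,0.018],"gripper":0.4},{"rot":[0,0,0],"linear":[0,0,0.014],"gripper":0.4},{"rot":[0,0,0],"linear":[0,0,0.01],"gripper":0.4},{"rot":[0,0,0],"linear":[0,0,0.006],"gripper":0.4},{"rot":[0,0,0],"linear":[0,0,0.003],"gripper":0.4},{"rot":[0,0,0],"linear":[0,0,0.002],"gripper":0.4},{"rot":[0,0,0],"linear":[0,0,0.001],"gripper":0.4},{"rot":[0,0,0],"linear":[0,0,0],"gripper":0.4},{"rot":[0,0,0],"linear":[0,0,0],"gripper":0.4}]' 40
python3 - <<'E'
from h import *
im,s=snap("wrist","c8"); print(s["wrist_force"])
E
```

```text
t: 10.25
tool_pos: [0.662, -0.0769, 0.1878]
ee_rot: [0.672, 0.741, 0.0, 0.0]
wrist_force: [1.1, 0.2, -1.3]
grip_width: 0.0594
[ 1.07819823  0.22464579 -1.25517411]
```

View pics/c8.png

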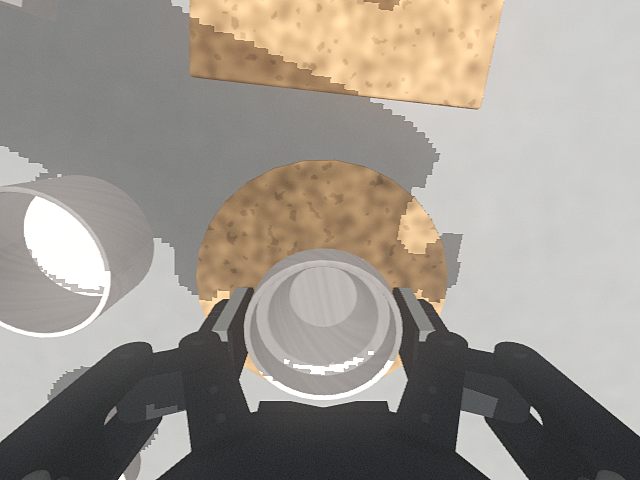

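```bash
python3 -m inch '[{"rot":[0,0,0],"linear":[0,0,0],"gripper":0.75},{"rot":[0,0,0],"linear":[0,0,0],"gripper":0.85},{"rot":[0,0,0],"linear":[0,0,0],"gripper":1},{"rot":[0,0,0],"linear":[0,0,0],"gripper":1},{"rot":[0,0,0],"linear":[0,0,-0.02],"gripper":1},{"rot":[0,0,0],"linear":[0,0,-0.025],"gripper":1},{"rot":[0,0,0],"linear":[0,0,-0.03],"gripper":1},{"rot":[0,0,0],"linear":[0,0,-0.03],"gripper":1},{"rot":[0,0,0],"linear":[0,0,0],"gripper":1},{"rot":[0,0,0],"linear":[0,0,0],"gripper":1}]'
python3 - <<'E'
from h import *
im,s=snap("wrist","d1"); print(s["tool_pos"],proj(im,[.662,-.0769,.04],s))
E
```

```text
t: 11.13
tool_pos: [0.6624, -0.077, 0.2944]
ee_rot: [0.672, 0.741, 0.001, 0.002]
wrist_force: [-0.3, 0.6, -0.2]
grip_width: 0.0854
[ 0.66239643 -0.07703328  0.29437362] [320.51837574 245.33573188]
```

View pics/d1.png

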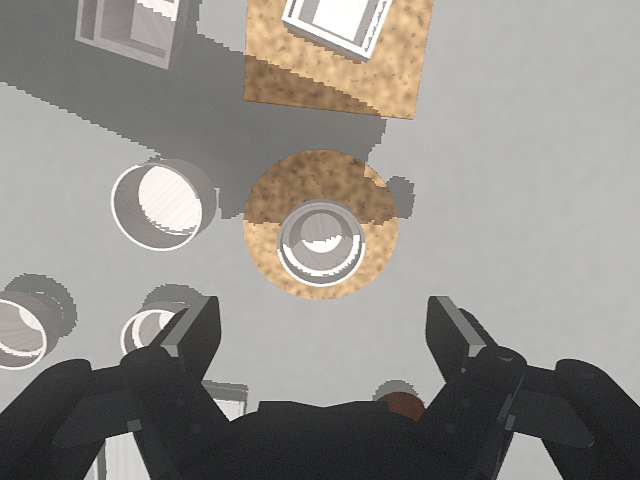

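```bash
cat >> h.py <<'E'
from scipy.optimize import least_squares
def rim(im,s,guess,z,r=.030,band=.006,it=3,vmax=480):
    """fit circle of radius ~r at height z: edge pixels cast to plane"""
    g=cv2.cvtColor(im["pixels"],cv2.COLOR_BGR2GRAY); e=cv2.Canny(g,50,120); v,u=np.nonzero(e[:vmax]); 
    Rc,C=cam(im,s); d=Rc@np.linalg.inv(im["mtx"])@np.c_[u,v,np.ones(len(u))].T; P=(C[:,None]+d*(z-C[2])/d[2])[:2].T
    c=np.array(guess[:2],float)
    for b in [band*1.6,band,band/2][:it]:
        k=abs(np.hypot(*(P-c).T)-r)<b; Q=P[k]
        f=least_squares(lambda x:np.hypot(Q[:,0]-x[0],Q[:,1]-x[1])-r,c,loss="soft_l1",f_scale=.0007); c=f.x
    res=np.hypot(*(Q-c).T)-r
    ang=np.unique((np.degrees(np.arctan2(*(Q-c)[abs(res)<.001].T))//10)).size
    return c,np.median(abs(res)),ang
def tool(s,P):
    Rt=R.from_quat(s["ee_rot"]).as_matrix(); return Rt.T@(np.array(P)-s["tool_pos"])
E
python3 -m inch '[{"rot":[0,0,0],"linear":[0,0,0],"gripper":1},{"rot":[0,0,0],"linear":[0,0,0],"gripper":1}]'
python3 - <<'E'
from h import *
im,s=snap("wrist","d2"); print(s["tool_pos"],s["ee_rot"])
for g in [(.662,-.077),(.660,-.073)]:
    c=rim(im,s,g,.040); print(c, tool(s,[*c[0],.04]))
t,_=snap("top","d2t"); 
for g in [(.662,-.077),(.660,-.073)]: print("top",rim(t,None,g,.04))
for n,g in {"tin":(.548,-.061),"r1":(.549,-.165),"r2":(.434,-.168)}.items(): print(n,"top",rim(t,None,g,.036),"wrist",rim(im,s,g,.036))
# held view c8 at tcp (.662,-.0769,.1878)
E
```

```text
t: 11.35
tool_pos: [0.6611, -0.0766, 0.2906]
ee_rot: [0.672, 0.741, -0.001, -0.001]
wrist_force: [-0.6, 1.2, -0.4]
grip_width: 0.0857
[ 0.66113933 -0.07655779  0.29063791] [ 0.67159157  0.74092047 -0.00078885 -0.00099837]
(array([ 0.66201492, -0.07647789]), np.float64(0.0010680107025959305), 36) [-1.11463217e-04  1.50829779e-03  2.50634887e-01]
(array([ 0.66196724, -0.07624159]), np.float64(0.001182310274140494), 36) [1.28370514e-04 1.48398593e-03 2.50635049e-01]
top (array([ 0.662, -0.077]), np.float64(nan), 0)
top (array([ 0.66 , -0.073]), np.float64(nan), 0)
tin top (array([ 0.54441017, -0.05260494]), np.float64(0.0011146728398348672), 10) wrist (array([ 0.55167799, -0.06276178]), np.float64(0.0010023966711706356), 36)
r1 top (array([ 0.54916185, -0.16915068]), np.float64(0.0007927596585050149), 33) wrist (array([ 0.55353268, -0.16752892]), np.float64(0.0013197969204373494), 15)
r2 top (array([ 0.43482872, -0.17194563]), np.float64(0.0008029150344971894), 35) wrist (array([ 0.43590381, -0.16897016]), np.float64(0.001097499544991335), 19)
  return _methods._mean(a, axis=axis, dtype=dtype,
  ret = ret.dtype.type(ret / rcount)
```

```bash
python3 -m inch '[{"rot":[0,0,0],"linear":[-0.0155,-0.024,0],"gripper":1},{"rot":[0,0,0],"linear":[-0.0155,-0.024,0],"gripper":1},{"rot":[0,0,0],"linear":[-0.0155,-0.024,0],"gripper":1},{"rot":[0,0,0],"linear":[-0.0155,-0.024,0],"gripper":1},{"rot":[0,0,0],"linear":[-0.0155,-0.024,0],"gripper":1},{"rot":[0,0,0],"linear":[0,0,0],"gripper":1},{"rot":[0,0,0],"linear":[0,0,0],"gripper":1},{"rot":[0,0,0],"linear":[0,0,0],"gripper":1},{"rot":[0,0,0],"linear":[0,0,0],"gripper":1}]'
python3 - <<'E'
from h import *
im,s=snap("wrist","d3")
c=rim(im,s,(.5505,-.166),.036); print(c, tool(s,[*c[0],.036])); print(s["tool_pos"],"to z .036",togo([*c[0],.036])[0])
for n,g in {"tin":(.548,-.061),"r2":(.436,-.168)}.items(): print(n,rim(im,s,g,.036))
E
```

```text
t: 12.2
tool_pos: [0.5508, -0.1646, 0.2919]
ee_rot: [0.671, 0.741, 0.0, -0.0]
wrist_force: [0.3, -0.4, -0.4]
grip_width: 0.0851
(array([ 0.55079537, -0.16686347]), np.float64(0.0007292455149822148), 36) [-0.00230938 -0.00027971  0.25585956]
[ 0.55077774 -0.16463013  0.29186039] to z .036 [-0.00236912 -0.00029317  0.10084751]
tin (array([ 0.55094893, -0.06345706]), np.float64(0.0009278184392364636), 36)
r2 (array([ 0.43730442, -0.16963877]), np.float64(0.0008893408288248826), 36)
```

View pics/d3.png

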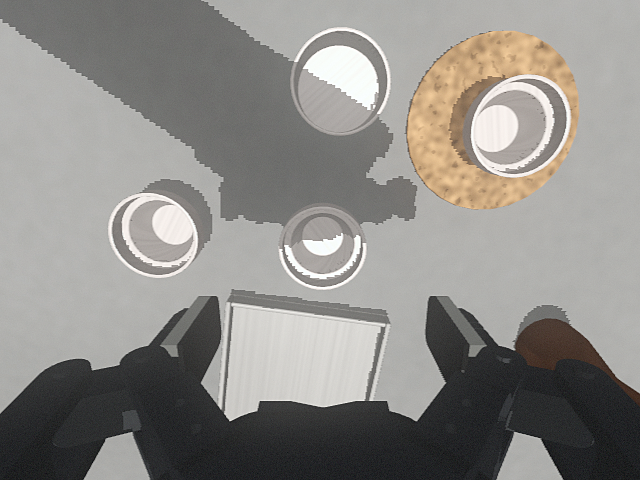

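```bash
python3 -m inch '[{"rot":[0,0,0],"linear":[-0.0023,0,0.017],"gripper":1},{"rot":[0,0,0],"linear":[0,0,0.017],"gripper":1},{"rot":[0,0,0],"linear":[0,0,0.017],"gripper":1},{"rot":[0,0,0],"linear":[0,0,0.017],"gripper":1},{"rot":[0,0,0],"linear":[0,0,0.017],"gripper":1},{"rot":[0,0,0],"linear":[0,0,0.017],"gripper":1},{"rot":[0,0,0],"linear":[0,0,0],"gripper":0.9},{"rot":[0,0,0],"linear":[0,0,0],"gripper":0.7},{"rot":[0,0,0],"linear":[0,0,0],"gripper":0.6},{"rot":[0,0,0],"linear":[0,0,0],"gripper":0.5},{"rot":[0,0,0],"linear":[0,0,0],"gripper":0.4},{"rot":[0,0,0],"linear":[0,0,0],"gripper":0.4},{"rot":[0,0,0],"linear":[0,0,0],"gripper":0.4}]' 40
python3 - <<'E'
from h import *
im,s=snap("wrist","d4")
c=rim(im,s,s["tool_pos"][:2],.036,vmax=400); print(c, tool(s,[*c[0],.036])); print(s["tool_pos"])
E
```

```text
t: 13.33
tool_pos: [0.5504, -0.1679, 0.1907]
ee_rot: [0.672, 0.741, 0.0, 0.0]
wrist_force: [-0.7, 0.2, 2.3]
grip_width: 0.0578
(array([ 0.54999109, -0.16876818]), np.float64(0.0013910359339777186), 31) [-0.0008104  -0.00064728  0.15473822]
[ 0.55038155 -0.16789462  0.19073874]
```

View pics/d4.png

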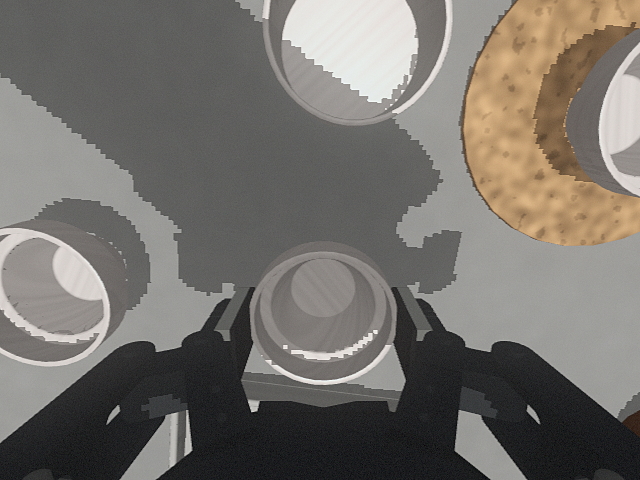

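```bash
python3 -m inch '[{"rot":[0,0,0],"linear":[0,0,-0.01],"gripper":0.4},{"rot":[0,0,0],"linear":[0,0,-0.02],"gripper":0.4},{"rot":[0,0,0],"linear":[0,0,-0.02],"gripper":0.4},{"rot":[0,0,0],"linear":[0,0,-0.025],"gripper":0.4},{"rot":[0,0,0],"linear":[0.0161,0.0241,0],"gripper":0.4},{"rot":[0,0,0],"linear":[0.0161,0.0241,0],"gripper":0.4},{"rot":[0,0,0],"linear":[0.0161,0.0241,0],"gripper":0.4},{"rot":[0,0,0],"linear":[0.0161,0.0241,0],"gripper":0.4},{"rot":[0,0,0],"linear":[0.0161,0.0241,0],"gripper":0.4},{"rot":[0,0,0],"linear":[0,0,0],"gripper":0.4},{"rot":[0,0,0],"linear":[0,0,0],"gripper":0.4},{"rot":[0,0,0],"linear":[0,0,0],"gripper":0.4},{"rot":[0,0,0],"linear":[0,0,0],"gripper":0.4}]' 40
python3 - <<'E'
from h import *
im,s=snap("wrist","d5")
c=rim(im,s,s["tool_pos"][:2],s["tool_pos"][2]-.1547,vmax=400); print(c, tool(s,[*c[0],s["tool_pos"][2]-.1547])); print(s["tool_pos"])
snap("scene","d5s")
E
```

```text
t: 14.47
tool_pos: [0.6612, -0.0775, 0.2653]
ee_rot: [0.672, 0.74, -0.001, -0.0]
wrist_force: [0.3, -1.2, -1.6]
grip_width: 0.0583
(array([ 0.66070097, -0.07534043]), np.float64(0.0013808379038847182), 31) [ 2.30224448e-03 -1.24221308e-04  1.54698658e-01]
[ 0.66117146 -0.07750356  0.26532051]
```

View pics/d5.png

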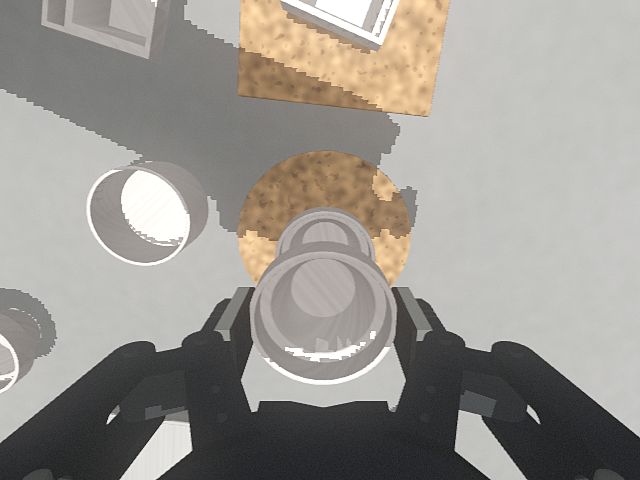

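View pics/d5s.png

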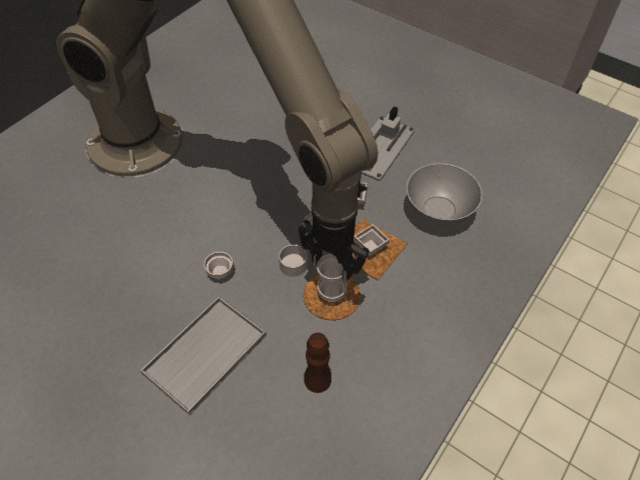

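Run:
```python
from h import *
im,s=snap("wrist","d6"); T=np.array(im["T_tool_cam"]); print(s["tool_pos"])
def pj(P): q=im["mtx"]@(T[:3,:3].T@(np.array(P)-T[:3,3])); return q[:2]/q[2]
for z in(.1527,.1547,.1567):
  for dx in (0,): print(z,"bot",pj([dx-.03,0,z]),"top",pj([dx+.03,0,z]),"L",pj([dx,-.03,z]),"R",pj([dx,.03,z]))
g=cv2.cvtColor(im["pixels"],cv2.COLOR_BGR2GRAY).astype(int)
for col in (315,324,333): print(col,[(v,g[v,col]) for v in range(374,394)]); print([(v,g[v,col]) for v in range(236,262)])
print([(u,g[312,u]) for u in range(244,262)]);print([(u,g[312,u]) for u in range(385,404)])
# base ring seen, guess
for P in [(.662,-.0764)]: print("base far rim px",proj(im,[P[0]-.1*.03,P[1]+.0298,.04],s), "c",proj(im,[*P,.04],s))
print([(v,g[v,324]) for v in range(200,220)])
```

```text
[ 0.66132961 -0.07740021  0.26536349]
0.1527 bot [322.81331342 388.95451227] top [322.87589458 252.65619136] L [246.36184431 325.04699443] R [399.29042588 325.03490367]
0.1547 bot [322.80997695 385.63949697] top [322.87120114 250.91471492] L [247.41498812 322.41134941] R [398.23029616 322.40054884]
0.1567 bot [322.80672626 382.40969927] top [322.86664389 249.2237672 ] L [248.43941644 319.84756903] R [397.19906025 319.83799329]
315 [(374, np.int64(150)), (375, np.int64(147)), (376, np.int64(142)), (377, np.int64(143)), (378, np.int64(138)), (379, np.int64(140)), (380, np.int64(255)), (381, np.int64(255)), (382, np.int64(255)), (383, np.int64(250)), (384, np.int64(229)), (385, np.int64(190)), (386, np.int64(193)), (387, np.int64(194)), (388, np.int64(195)), (389, np.int64(194)), (390, np.int64(196)), (391, np.int64(196)), (392, np.int64(193)), (393, np.int64(196))]
[(236, np.int64(173)), (237, np.int64(173)), (238, np.int64(176)), (239, np.int64(174)), (240, np.int64(175)), (241, np.int64(165)), (242, np.int64(140)), (243, np.int64(141)), (244, np.int64(141)), (245, np.int64(143)), (24
[... 3003 characters left out ...]
 np.int64(183)), (396, np.int64(139)), (397, np.int64(65)), (398, np.int64(66)), (399, np.int64(70)), (400, np.int64(69)), (401, np.int64(70)), (402, np.int64(61)), (403, np.int64(66))]
base far rim px [324.066783   209.36497187] c [324.21904673 259.09682581]
[(200, np.int64(144)), (201, np.int64(138)), (202, np.int64(138)), (203, np.int64(140)), (204, np.int64(139)), (205, np.int64(140)), (206, np.int64(143)), (207, np.int64(144)), (208, np.int64(146)), (209, np.int64(138)), (210, np.int64(140)), (211, np.int64(163)), (212, np.int64(193)), (213, np.int64(182)), (214, np.int64(172)), (215, np.int64(158)), (216, np.int64(177)), (217, np.int64(182)), (218, np.int64(161)), (219, np.int64(130))]
```

```bash
python3 -m inch '[{"rot":[0,0,0],"linear":[0.0003,0.0007,0.01],"gripper":0.4},{"rot":[0,0,0],"linear":[0,0,0.01],"gripper":0.4},{"rot":[0,0,0],"linear":[0,0,0.01],"gripper":0.4},{"rot":[0,0,0],"linear":[0,0,0.008],"gripper":0.4},{"rot":[0,0,0],"linear":[0,0,0.005],"gripper":0.4},{"rot":[0,0,0],"linear":[0,0,0.004],"gripper":0.4},{"rot":[0,0,0],"linear":[0,0,0.003],"gripper":0.4},{"rot":[0,0,0],"linear":[0,0,0.002],"gripper":0.4},{"rot":[0,0,0],"linear":[0,0,0.001],"gripper":0.4},{"rot":[0,0,0],"linear":[0,0,0],"gripper":0.4},{"rot":[0,0,0],"linear":[0,0,0],"gripper":0.4}]' 40
```

```text
t: 15.53
tool_pos: [0.663, -0.0757, 0.2124]
ee_rot: [0.672, 0.741, 0.0, 0.0]
wrist_force: [0.4, -0.2, -1.2]
grip_width: 0.0579
```

```bash
python3 -m inch '[{"rot":[0,0,0],"linear":[-0.0005,-0.0006,0.0015],"gripper":0.4},{"rot":[0,0,0],"linear":[0,0,0.001],"gripper":0.4},{"rot":[0,0,0],"linear":[0,0,0],"gripper":0.4},{"rot":[0,0,0],"linear":[0,0,0],"gripper":0.72},{"rot":[0,0,0],"linear":[0,0,0],"gripper":0.76},{"rot":[0,0,0],"linear":[0,0,0],"gripper":0.85},{"rot":[0,0,0],"linear":[0,0,0],"gripper":1},{"rot":[0,0,0],"linear":[0,0,0],"gripper":1},{"rot":[0,0,0],"linear":[0,0,-0.015],"gripper":1},{"rot":[0,0,0],"linear":[0,0,-0.02],"gripper":1},{"rot":[0,0,0],"linear":[0,0,-0.025],"gripper":1},{"rot":[0,0,0],"linear":[0,0,-0.025],"gripper":1},{"rot":[0,0,0],"linear":[0,0,0],"gripper":1},{"rot":[0,0,0],"linear":[0,0,0],"gripper":1},{"rot":[0,0,0],"linear":[0,0,0],"gripper":1}]' 40
python3 - <<'E'
from h import *
im,s=snap("wrist","e1")
for z in(.054,.058): print(z,rim(im,s,(.662,-.0764),z))
snap("scene","e1s"); i=cv2.imread("pics/e1s.png")[220:330,260:400]; cv2.imwrite("pics/e1c.png",cv2.resize(i,None,fx=5,fy=5))
E
```

```text
t: 16.78
tool_pos: [0.6621, -0.0761, 0.2951]
ee_rot: [0.672, 0.741, 0.0, 0.0]
wrist_force: [-0.6, 0.5, -0.6]
grip_width: 0.0856
0.054 (array([ 0.66186212, -0.07599309]), np.float64(0.0007644439228331242), 36)
0.058 (array([ 0.66159776, -0.07552364]), np.float64(0.0011773646761098194), 33)
```

View pics/e1.png

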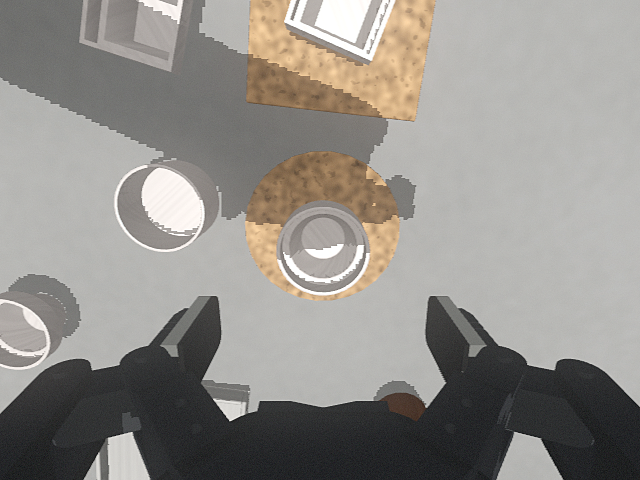

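View pics/e1c.png

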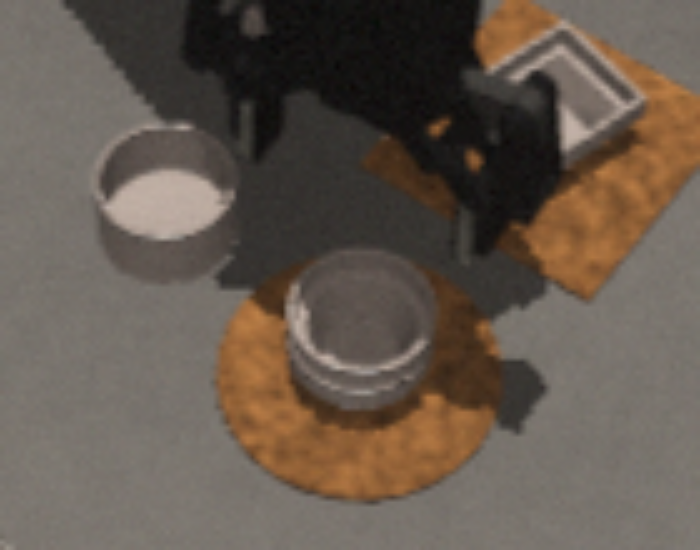

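```bash
python3 -m inch '[{"rot":[0,0,0],"linear":[-0.00885,-0.0291,0],"gripper":1},{"rot":[0,0,0],"linear":[-0.00885,-0.0291,0],"gripper":1},{"rot":[0,0,0],"linear":[-0.00885,-0.0291,0],"gripper":1},{"rot":[0,0,0],"linear":[-0.00885,-0.0291,0],"gripper":1},{"rot":[0,0,0],"linear":[-0.00885,-0.0291,0],"gripper":1},{"rot":[0,0,0],"linear":[-0.00885,-0.0291,0],"gripper":1},{"rot":[0,0,0],"linear":[-0.00885,-0.0291,0],"gripper":1},{"rot":[0,0,0],"linear":[-0.00885,-0.0291,0],"gripper":1},{"rot":[0,0,0],"linear":[0,0,0],"gripper":1},{"rot":[0,0,0],"linear":[0,0,0],"gripper":1},{"rot":[0,0,0],"linear":[0,0,0],"gripper":1},{"rot":[0,0,0],"linear":[0,0,0],"gripper":1}]'
python3 - <<'E'
from h import *
im,s=snap("wrist","e2")
c=rim(im,s,(.4373,-.1696),.036); print(c); print(s["tool_pos"],"to z .035",togo([*c[0],.035])); print(s["qpos"].round(2))
E
```

```text
t: 17.88
tool_pos: [0.4385, -0.1689, 0.2945]
ee_rot: [0.671, 0.741, 0.0, 0.0]
wrist_force: [0.6, -0.3, -0.2]
grip_width: 0.0853
(array([ 0.43636111, -0.16923675]), np.float64(0.0008002500501404254), 36)
[ 0.43850462 -0.16892785  0.29446827] to z .035 (array([-5.52072995e-05, -2.20900318e-03,  1.04434989e-01]), array([ 0.4385413 , -0.16893999,  0.13943519]), np.float64(0.09953093885003411))
[-0.16  0.32  0.47  2.16 -0.22  0.71  0.55]
```

View pics/e2.png

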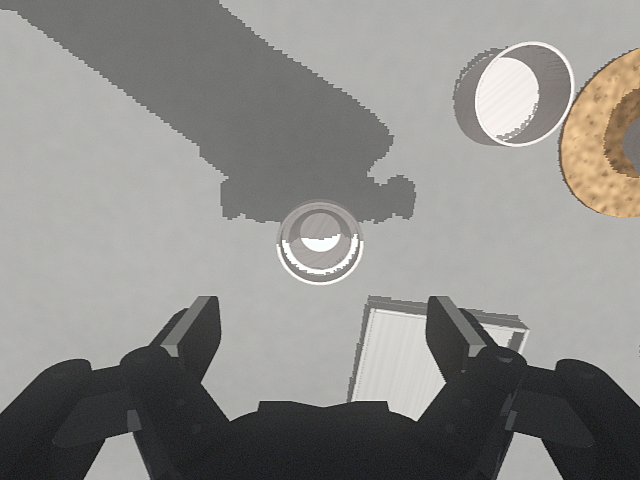

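```bash
python3 -m inch '[{"rot":[0,0,0],"linear":[0,-0.002,0.0174],"gripper":1},{"rot":[0,0,0],"linear":[0,0,0.0174],"gripper":1},{"rot":[0,0,0],"linear":[0,0,0.0174],"gripper":1},{"rot":[0,0,0],"linear":[0,0,0.0174],"gripper":1},{"rot":[0,0,0],"linear":[0,0,0.0174],"gripper":1},{"rot":[0,0,0],"linear":[0,0,0.0174],"gripper":1},{"rot":[0,0,0],"linear":[0,0,0],"gripper":0.9},{"rot":[0,0,0],"linear":[0,0,0],"gripper":0.7},{"rot":[0,0,0],"linear":[0,0,0],"gripper":0.6},{"rot":[0,0,0],"linear":[0,0,0],"gripper":0.5},{"rot":[0,0,0],"linear":[0,0,0],"gripper":0.4},{"rot":[0,0,0],"linear":[0,0,0],"gripper":0.4},{"rot":[0,0,0],"linear":[0,0,0],"gripper":0.4}]' 40
python3 - <<'E'
from h import *
im,s=snap("wrist","e3")
g=cv2.cvtColor(im["pixels"],cv2.COLOR_BGR2GRAY).astype(int); d=np.diff(g[:,324]); print(s["tool_pos"],[(v,d[v]) for v in range(230,400) if abs(d[v])>25])
E
```

```text
t: 19.02
tool_pos: [0.4359, -0.1696, 0.1908]
ee_rot: [0.672, 0.741, 0.0, 0.001]
wrist_force: [0.3, -0.1, 4.2]
grip_width: 0.0586
[ 0.43586244 -0.16962539  0.19077374] [(259, np.int64(38)), (352, np.int64(43)), (353, np.int64(26)), (359, np.int64(-80)), (362, np.int64(-32)), (380, np.int64(100)), (385, np.int64(-30))]
```

View pics/e3.png

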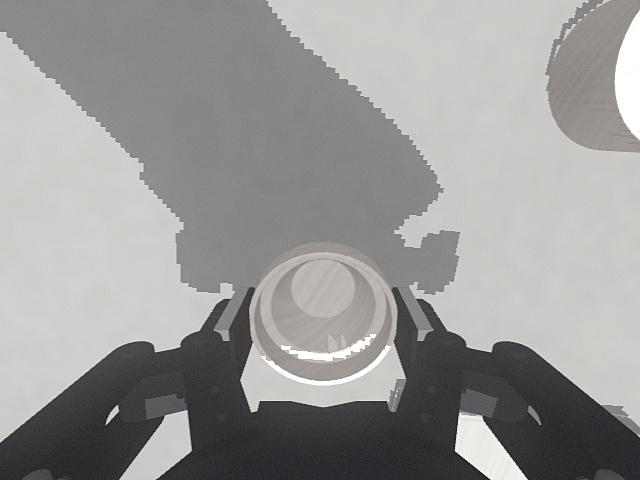

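```bash
python3 -m inch '[{"rot":[0,0,0],"linear":[0,0,-0.01],"gripper":0.4},{"rot":[0,0,0],"linear":[0,0,-0.02],"gripper":0.4},{"rot":[0,0,0],"linear":[0,0,-0.03],"gripper":0.4},{"rot":[0,0,0],"linear":[0,0,-0.03],"gripper":0.4},{"rot":[0,0,0],"linear":[0.0088,0.0293,0],"gripper":0.4},{"rot":[0,0,0],"linear":[0.0088,0.0293,0],"gripper":0.4},{"rot":[0,0,0],"linear":[0.0088,0.0293,0],"gripper":0.4},{"rot":[0,0,0],"linear":[0.0088,0.0293,0],"gripper":0.4},{"rot":[0,0,0],"linear":[0.0088,0.0293,0],"gripper":0.4},{"rot":[0,0,0],"linear":[0.0088,0.0293,0],"gripper":0.4},{"rot":[0,0,0],"linear":[0.0088,0.0293,0],"gripper":0.4},{"rot":[0,0,0],"linear":[0.0088,0.0293,0],"gripper":0.4},{"rot":[0,0,0],"linear":[0,0,0],"gripper":0.4},{"rot":[0,0,0],"linear":[0,0,0],"gripper":0.4},{"rot":[0,0,0],"linear":[0,0,0],"gripper":0.4},{"rot":[0,0,0],"linear":[0,0,0],"gripper":0.4},{"rot":[0,0,0],"linear":[0,0,0],"gripper":0.4}]' 40
python3 - <<'E'
from h import *
im,s=snap("wrist","e4")
print(s["tool_pos"],togo([.662,-.0762,.1])[0]); print(proj(im,[.662-.003,-.0762+.0298,.054],s))
g=cv2.cvtColor(im["pixels"],cv2.COLOR_BGR2GRAY).astype(int); d=np.diff(g[:,323]); print(s["tool_pos"],[(v,d[v]) for v in range(190,400) if abs(d[v])>18])
E
```

```text
t: 20.48
tool_pos: [0.6609, -0.0776, 0.2805]
ee_rot: [0.672, 0.74, -0.0, -0.0]
wrist_force: [0.6, 0.6, 0.0]
grip_width: 0.0586
[ 0.66087614 -0.07763992  0.28046988] [0.00119595 0.0011626  0.02546416]
[325.03827683 208.37825399]
[ 0.66087614 -0.07763992  0.28046988] [(208, np.int64(47)), (215, np.int64(-22)), (216, np.int64(-27)), (219, np.int64(41)), (241, np.int64(-43)), (251, np.int64(31)), (259, np.int64(26)), (334, np.int64(27)), (351, np.int64(-23)), (353, np.int64(77)), (360, np.int64(-85)), (362, np.int64(-26)), (380, np.int64(105)), (384, np.int64(-46))]
```

View pics/e4.png

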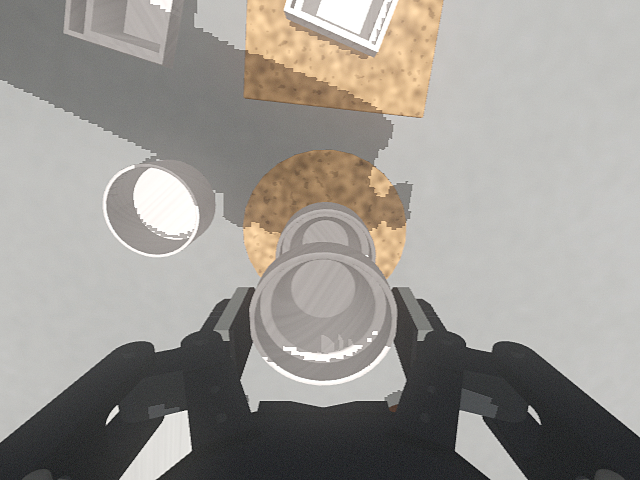

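```bash
python3 -m inch '[{"rot":[0,0,0],"linear":[0.001,0.001,0.01],"gripper":0.4},{"rot":[0,0,0],"linear":[0,0,0.01],"gripper":0.4},{"rot":[0,0,0],"linear":[0,0,0.01],"gripper":0.4},{"rot":[0,0,0],"linear":[0,0,0.008],"gripper":0.4},{"rot":[0,0,0],"linear":[0,0,0.006],"gripper":0.4},{"rot":[0,0,0],"linear":[0,0,0.004],"gripper":0.4},{"rot":[0,0,0],"linear":[0,0,0.003],"gripper":0.4},{"rot":[0,0,0],"linear":[0,0,0.002],"gripper":0.4},{"rot":[0,0,0],"linear":[0,0,0.0015],"gripper":0.4},{"rot":[0,0,0],"linear":[0,0,0.001],"gripper":0.4},{"rot":[0,0,0],"linear":[0,0,0],"gripper":0.4},{"rot":[0,0,0],"linear":[0,0,0],"gripper":0.4}]' 40
```

```text
t: 21.53
tool_pos: [0.6629, -0.0756, 0.225]
ee_rot: [0.672, 0.741, 0.0, 0.0]
wrist_force: [-0.1, 0.2, -0.9]
grip_width: 0.0587
```

```bash
python3 -m inch '[{"rot":[0,0,0],"linear":[-0.0005,-0.0008,0.001],"gripper":0.4},{"rot":[0,0,0],"linear":[0,0,0],"gripper":0.4},{"rot":[0,0,0],"linear":[0,0,0],"gripper":0.72},{"rot":[0,0,0],"linear":[0,0,0],"gripper":0.76},{"rot":[0,0,0],"linear":[0,0,0],"gripper":0.85},{"rot":[0,0,0],"linear":[0,0,0],"gripper":1},{"rot":[0,0,0],"linear":[0,0,0],"gripper":1},{"rot":[0,0,0],"linear":[0,0,-0.015],"gripper":1},{"rot":[0,0,0],"linear":[0,0,-0.02],"gripper":1},{"rot":[0,0,0],"linear":[0,0,-0.02],"gripper":1},{"rot":[0,0,0],"linear":[0,0,-0.02],"gripper":1},{"rot":[0,0,0],"linear":[0,0,0],"gripper":1},{"rot":[0,0,0],"linear":[0,0,0],"gripper":1},{"rot":[0,0,0],"linear":[0,0,0],"gripper":1}]' 40
python3 - <<'E'
from h import *
im,s=snap("wrist","f1")
for z in(.064,.068,.072): print(z,rim(im,s,(.662,-.0764),z))
print(rim(im,s,(.551,-.0635),.036))
snap("scene","f1s"); i=cv2.imread("pics/f1s.png")[220:330,260:400]; cv2.imwrite("pics/f1c.png",cv2.resize(i,None,fx=5,fy=5))
E
```

```text
t: 22.7
tool_pos: [0.6618, -0.076, 0.2989]
ee_rot: [0.672, 0.741, 0.0, -0.0]
wrist_force: [-1.0, 0.2, -0.5]
grip_width: 0.0852
0.064 (array([ 0.66177781, -0.07640374]), np.float64(0.0012091989313148081), 36)
0.068 (array([ 0.66161304, -0.07495425]), np.float64(0.0012136531022497975), 35)
0.072 (array([ 0.66157434, -0.07353847]), np.float64(0.001021789915544677), 35)
(array([ 0.55179399, -0.06285238]), np.float64(0.0013184799142218484), 36)
```

View pics/f1.png

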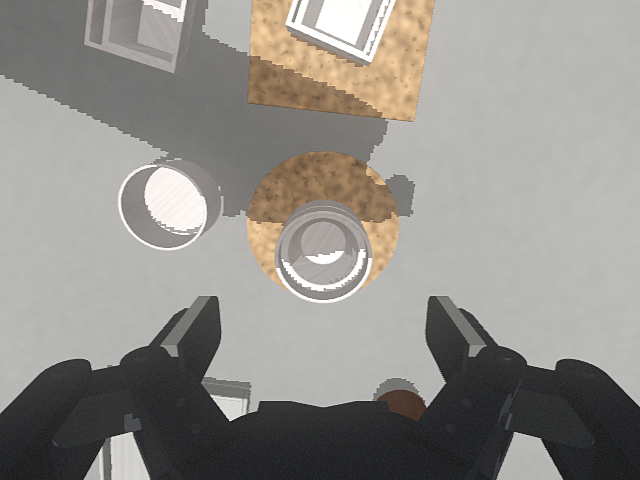

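View pics/f1c.png

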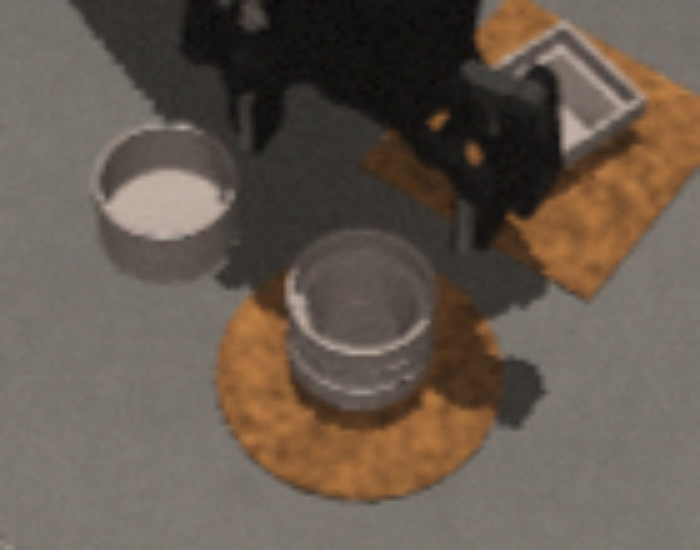

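```bash
python3 -m inch '[{"rot":[0,0,0],"linear":[0.0047,-0.0218,0],"gripper":1},{"rot":[0,0,0],"linear":[0.0047,-0.0218,0],"gripper":1},{"rot":[0,0,0],"linear":[0.0047,-0.0218,0],"gripper":1},{"rot":[0,0,0],"linear":[0.0047,-0.0218,0],"gripper":1},{"rot":[0,0,0],"linear":[0.0047,-0.0218,0],"gripper":1},{"rot":[0,0,0],"linear":[0,0,0],"gripper":1},{"rot":[0,0,0],"linear":[0,0,0],"gripper":1},{"rot":[0,0,0],"linear":[0,0,0],"gripper":1},{"rot":[0,0,0],"linear":[0,0,0],"gripper":1}]'
python3 - <<'E'
from h import *
im,s=snap("wrist","f2")
c=rim(im,s,(.551,-.0635),.036); print(c,s["tool_pos"],"to z .033",togo([*c[0],.033])[0])
t,_=snap("scene","f2s"); i=t["pixels"][220:330,260:400]; cv2.imwrite("pics/f2c.png",cv2.resize(i,None,fx=5,fy=5))
# predicted scene pixels of the near side edges of the stack at heights
Rc,C=cam(t); d=(C[:2]-np.array([.662,-.0762])); d/=np.hypot(*d)
for z in (.004,.026,.040,.054,.068): print(z,(proj(t,[.662+.03*d[0],-.0762+.03*d[1],z])-[260,220])*5,"far",(proj(t,[.662-.03*d[0],-.0762-.03*d[1],z])-[260,220])*5)
E
```

```text
t: 23.55
tool_pos: [0.5521, -0.0634, 0.2986]
ee_rot: [0.672, 0.741, 0.0, 0.0]
wrist_force: [0.1, -0.0, -1.0]
grip_width: 0.0852
(array([ 0.55103655, -0.06234495]), np.float64(0.0008294418599295722), 36) [ 0.55210475 -0.06338755  0.29857215] to z .033 [ 0.00129565 -0.00102297  0.11055896]
0.004 [359.13859795 431.72427711] far [364.20432001 308.4552468 ]
0.026 [360.27647962 404.03512093] far [365.38173623 279.80405882]
0.04 [361.01802945 385.99028399] far [366.14853419 261.14483499]
0.054 [361.77360452 367.60415763] far [366.92941629 242.14288856]
0.068 [362.54360652 348.86696701] far [367.72477416 222.78868957]
```

View pics/f2.png

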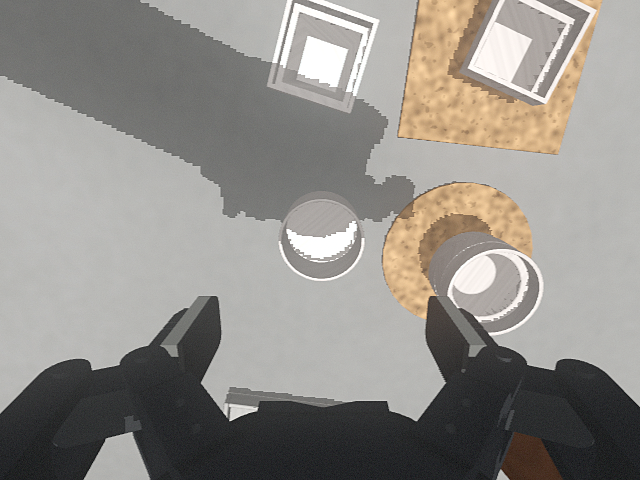

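View pics/f2c.png

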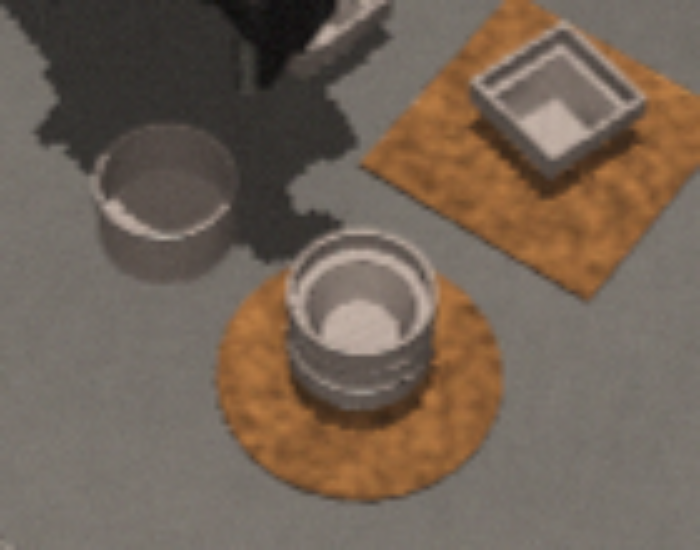

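```bash
python3 -m inch '[{"rot":[0,0,0],"linear":[0.0013,-0.001,0.0185],"gripper":1},{"rot":[0,0,0],"linear":[0,0,0.019],"gripper":1},{"rot":[0,0,0],"linear":[0,0,0.019],"gripper":1},{"rot":[0,0,0],"linear":[0,0,0.019],"gripper":1},{"rot":[0,0,0],"linear":[0,0,0.019],"gripper":1},{"rot":[0,0,0],"linear":[0,0,0.017],"gripper":1},{"rot":[0,0,0],"linear":[0,0,0],"gripper":0.9},{"rot":[0,0,0],"linear":[0,0,0],"gripper":0.7},{"rot":[0,0,0],"linear":[0,0,0],"gripper":0.6},{"rot":[0,0,0],"linear":[0,0,0],"gripper":0.5},{"rot":[0,0,0],"linear":[0,0,0],"gripper":0.4},{"rot":[0,0,0],"linear":[0,0,0],"gripper":0.4},{"rot":[0,0,0],"linear":[0,0,0],"gripper":0.4},{"rot":[0,0,0],"linear":[0,0,-0.015],"gripper":0.4},{"rot":[0,0,0],"linear":[0,0,-0.025],"gripper":0.4},{"rot":[0,0,0],"linear":[0,0,-0.03],"gripper":0.4},{"rot":[0,0,0],"linear":[0,0,-0.02],"gripper":0.4}]' 40
python3 - <<'E'
from h import *
im,s=snap("wrist","f3"); print(s["tool_pos"],togo([.5395,-.326,.1])[0])
t,_=snap("top","f3t"); print([ray(t,p,.018) for p in [(457,258)]])
E
```

```text
t: 25.07
tool_pos: [0.5504, -0.0624, 0.2793]
ee_rot: [0.672, 0.741, 0.001, 0.001]
wrist_force: [1.2, -0.3, -0.9]
grip_width: 0.0597
[ 0.5504169  -0.06244124  0.27934366] [-0.26070309 -0.0389234   0.02734212]
[array([ 0.53831559, -0.33073518,  0.018     ])]
```

View pics/f3.png

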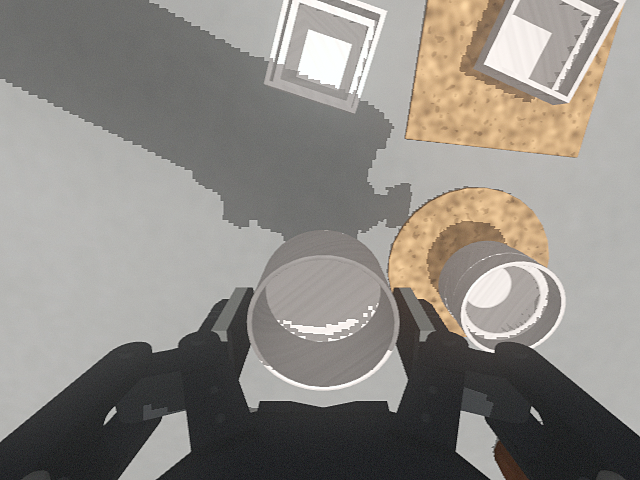

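View pics/f3t.png

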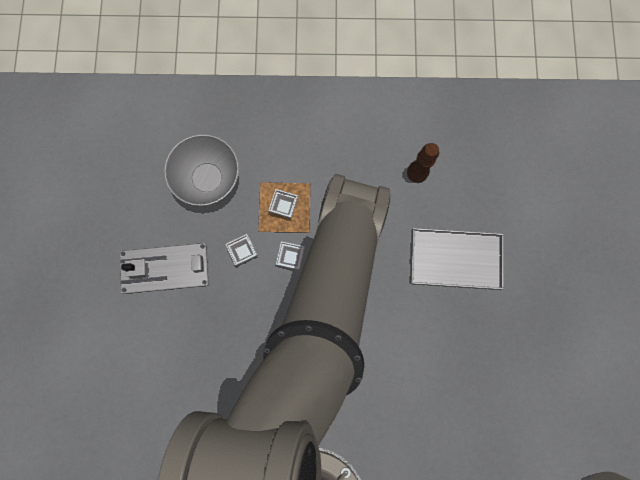

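```bash
python3 -m inch '[{"rot":[0,0,0],"linear":[-0.029,-0.0043,0],"gripper":0.4},{"rot":[0,0,0],"linear":[-0.029,-0.0043,0],"gripper":0.4},{"rot":[0,0,0],"linear":[-0.029,-0.0043,0],"gripper":0.4},{"rot":[0,0,0],"linear":[-0.029,-0.0043,0],"gripper":0.4},{"rot":[0,0,0],"linear":[-0.029,-0.0043,0],"gripper":0.4},{"rot":[0,0,0],"linear":[-0.029,-0.0043,0],"gripper":0.4},{"rot":[0,0,0],"linear":[-0.029,-0.0043,0],"gripper":0.4},{"rot":[0,0,0],"linear":[-0.029,-0.0043,0],"gripper":0.4},{"rot":[0,0,0],"linear":[-0.029,-0.0043,0],"gripper":0.4},{"rot":[0,0,0],"linear":[0,0,0],"gripper":0.4},{"rot":[0,0,0],"linear":[0,0,0],"gripper":0.4},{"rot":[0,0,0],"linear":[0,0,0],"gripper":0.4},{"rot":[0,0,0],"linear":[0,0,0],"gripper":0.4}]' 40
python3 - <<'E'
from h import *
im,s=snap("wrist","f4"); print(s["tool_pos"],s["qpos"].round(2))
E
```

```text
t: 26.25
tool_pos: [0.5375, -0.3241, 0.2764]
ee_rot: [0.671, 0.742, 0.0, -0.001]
wrist_force: [-0.5, -0.2, -0.9]
grip_width: 0.0599
[ 0.53747929 -0.32413125  0.27639282] [ 0.13  0.58  0.44  1.8  -0.32  0.83  0.82]
```

View pics/f4.png

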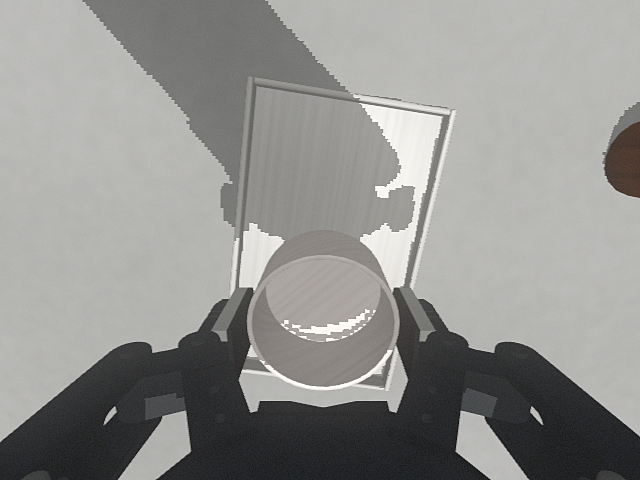

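Run:
```python
from h import *
im,s=snap("wrist","f5"); P=[ray(im,p,.018,s) for p in [(249,78),(455,111),(389,389)]]
for p in P: print(p.round(4))
print("c",(P[0]+P[2])/2, np.linalg.norm(P[0]-P[1]),np.linalg.norm(P[1]-P[2])); c=(P[0]+P[2])/2; print(togo([*c[:2],.034])[0], s["tool_pos"])
```

```text
[ 0.4831 -0.2245  0.018 ]
[ 0.6097 -0.2304  0.018 ]
[ 0.6008 -0.4365  0.018 ]
c [ 0.54192263 -0.33050416  0.018     ] 0.1268179724639846 0.20624302330404493
[-0.00698855  0.00369385  0.08780172] [ 0.53762115 -0.32403298  0.27661196]
```

```bash
python3 -m inch '[{"rot":[0,0,0],"linear":[-0.006,0.0035,0.015],"gripper":0.4},{"rot":[0,0,0],"linear":[0,0,0.02],"gripper":0.4},{"rot":[0,0,0],"linear":[0,0,0.018],"gripper":0.4},{"rot":[0,0,0],"linear":[0,0,0.014],"gripper":0.4},{"rot":[0,0,0],"linear":[0,0,0.008],"gripper":0.4},{"rot":[0,0,0],"linear":[0,0,0.005],"gripper":0.4},{"rot":[0,0,0],"linear":[0,0,0.003],"gripper":0.4},{"rot":[0,0,0],"linear":[0,0,0.001],"gripper":0.4},{"rot":[0,0,0],"linear":[0,0,0],"gripper":0.4},{"rot":[0,0,0],"linear":[0,0,0],"gripper":0.4}]' 40
```

```text
t: 27.18
tool_pos: [0.5415, -0.3316, 0.1939]
ee_rot: [0.672, 0.741, 0.0, 0.001]
wrist_force: [-0.3, -0.9, -1.3]
grip_width: 0.0599
```

```bash
python3 -m inch '[{"rot":[0,0,0],"linear":[0,0,0.0015],"gripper":0.4},{"rot":[0,0,0],"linear":[0,0,0.001],"gripper":0.4},{"rot":[0,0,0],"linear":[0,0,0],"gripper":0.4},{"rot":[0,0,0],"linear":[0,0,0],"gripper":0.72},{"rot":[0,0,0],"linear":[0,0,0],"gripper":0.78},{"rot":[0,0,0],"linear":[0,0,0],"gripper":0.8},{"rot":[0,0,0],"linear":[0,0,-0.015],"gripper":0.8},{"rot":[0,0,0],"linear":[0,0,-0.02],"gripper":0.8},{"rot":[0,0,0],"linear":[0,0,-0.03],"gripper":1},{"rot":[0,0,0],"linear":[0,0,-0.035],"gripper":1},{"rot":[0,0,0],"linear":[0,0,0],"gripper":1},{"rot":[0,0,0],"linear":[0,0,0],"gripper":1}]' 40
python3 - <<'E'
from h import *
im,s=snap("wrist","f6"); print(rim(im,s,(.5415,-.3316),.040))
E
python3 -m inch '[{"rot":[0,0,0],"linear":[0.0322,0.0029,0],"gripper":1},{"rot":[0,0,0],"linear":[0.0322,0.0029,0],"gripper":1},{"rot":[0,0,0],"linear":[0.0322,0.0029,0],"gripper":1},{"rot":[0,0,0],"linear":[0.0322,0.0029,0],"gripper":1},{"rot":[0,0,0],"linear":[0.0322,0.0029,0],"gripper":1},{"rot":[0,0,0],"linear":[0.0322,0.0029,0],"gripper":1},{"rot":[0,0,0],"linear":[0.0322,0.0029,0],"gripper":1},{"rot":[0,0,0],"linear":[0.0322,0.0029,0],"gripper":1},{"rot":[0,0,0],"linear":[0.0322,0.0029,0],"gripper":1},{"rot":[0,0,0],"linear":[0.0322,0.0029,0],"gripper":1},{"rot":[0,0,0],"linear":[0.0322,0.0029,0],"gripper":1},{"rot":[0,0,0],"linear":[0.0322,0.0029,0],"gripper":1},{"rot":[0,0,0],"linear":[0,0,0],"gripper":1},{"rot":[0,0,0],"linear":[0,0,0],"gripper":1},{"rot":[0,0,0],"linear":[0,0,0],"gripper":1},{"rot":[0,0,0],"linear":[0,0,0],"gripper":1}]' 40
python3 - <<'E'
from h import *
im,s=snap("wrist","g1"); print(s["tool_pos"])
E
```

```text
t: 28.18
tool_pos: [0.5419, -0.3321, 0.294]
ee_rot: [0.672, 0.741, 0.001, 0.003]
wrist_force: [-0.4, 0.8, -0.5]
grip_width: 0.0858
(array([ 0.54175063, -0.33154452]), np.float64(0.0011156107221596077), 32)
t: 29.57
tool_pos: [0.5378, 0.055, 0.2903]
ee_rot: [0.672, 0.74, -0.001, -0.0]
wrist_force: [0.3, -0.3, -0.7]
grip_width: 0.0856
[0.53778913 0.05501955 0.2902841 ]
```

View pics/f6.png

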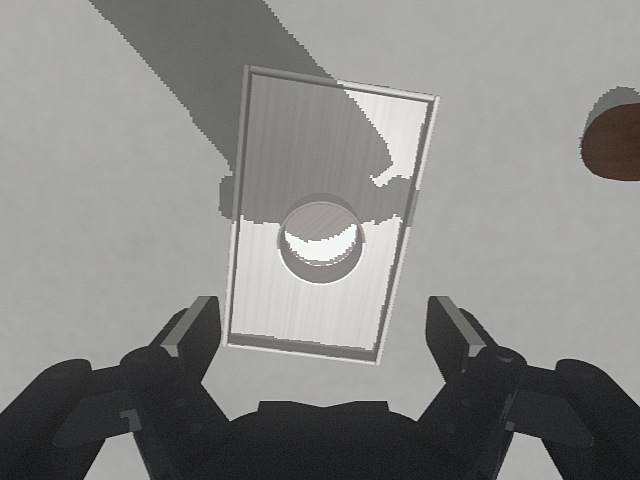

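View pics/g1.png

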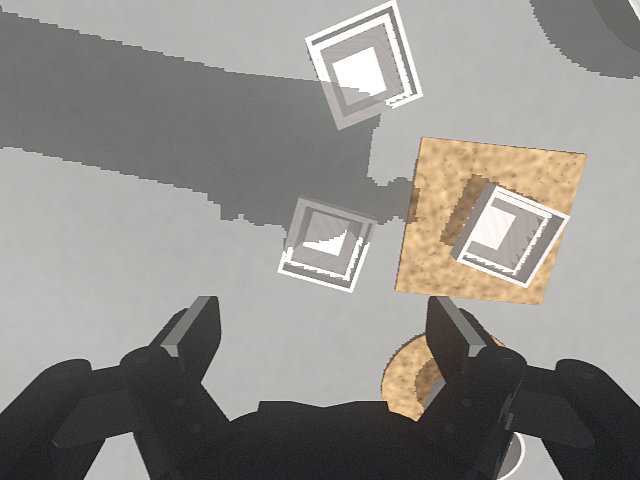

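```bash
cat >> h.py <<'E'
def sq(im,s,corners,z,h=.027,show=None):
    """square rim from 4 rough corner pixels: cast corners; refine each side by a line fit to edge points near it"""
    g=cv2.cvtColor(im["pixels"],cv2.COLOR_BGR2GRAY); e=cv2.Canny(g,50,120); v,u=np.nonzero(e)
    Rc,C=cam(im,s); d=Rc@np.linalg.inv(im["mtx"])@np.c_[u,v,np.ones(len(u))].T; P=(C[:,None]+d*(z-C[2])/d[2])[:2].T
    K=np.array([ray(im,c,z,s)[:2] for c in corners]); c=K.mean(0)
    a=K[1]-K[0]; th=np.arctan2(a[1],a[0])
    for b in(.006,.004,.0025,.0025):
        M=np.array([[np.cos(th),np.sin(th)],[-np.sin(th),np.cos(th)]]); Q=(P-c)@M.T
        offs=[];angs=[];ns=[]
        for ax in(0,1):
            for sg in(-1,1):
                k=(abs(Q[:,ax]-sg*h)<b)&(abs(Q[:,1-ax])<h*.9)
                if k.sum()<8: offs.append(None);ns.append(0);continue
                q=Q[k]; f=np.polyfit(q[:,1-ax],q[:,ax],1); r=q[:,ax]-np.polyval(f,q[:,1-ax]); kk=abs(r)<.0012
                if kk.sum()>8: f=np.polyfit(q[kk,1-ax],q[kk,ax],1)
                offs.append(f[1]-sg*h);angs.append(-f[0] if ax==0 else f[0]);ns.append(kk.sum())
        dx=[o for o in offs[:2] if o is not None];dy=[o for o in offs[2:] if o is not None]
        c=c+M.T@[np.mean(dx) if dx else 0,np.mean(dy) if dy else 0]; th+=np.median(angs)
    return c,np.degrees(th)%90,np.array([np.linalg.norm(K[i]-K[(i+1)%4]) for i in range(4)]).round(4),[None if o is None else round(o*1e3,1) for o in offs],ns
E
python3 - <<'E'
from h import *
s=arm.sense(); im=arm.get_image("wrist")
cv2.imwrite("pics/g2.png",cv2.resize(im["pixels"][130:320,270:590],None,fx=2.5,fy=2.5,interpolation=cv2.INTER_CUBIC))
E
```

```text
(no output)
```

View pics/g2.png

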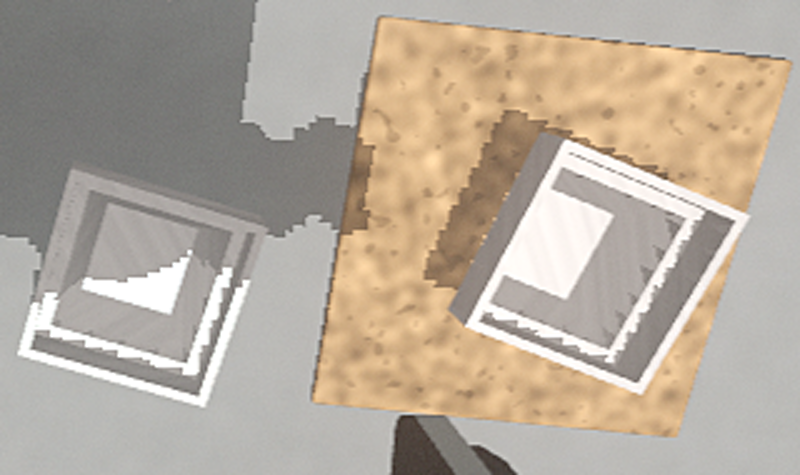

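Run:
```python
from h import *
s=arm.sense(); im=arm.get_image("wrist"); print(s["tool_pos"])
B=sq(im,s,[(301,198.5),(376,221),(352,293),(278,271.5)],.036); print("B",B)
S=sq(im,s,[(497,187),(569,216),(527,287),(458,260)],.040); print("base",S)
o,g,ty=togo([*B[0],.035]); print(o, "tool y yaw",np.degrees(ty)%90)
```

```text
[0.53795234 0.0549834  0.29051192]
B (array([0.53893866, 0.0543964 ]), np.float64(78.61125232877222), array([0.0513, 0.0539, 0.0537, 0.0533]), [np.float64(0.5), np.float64(-0.6), np.float64(0.0), np.float64(-0.0)], [np.int64(84), np.int64(52), np.int64(67), np.int64(71)])
base (array([0.66058738, 0.07365254]), np.float64(73.97536107365201), array([0.0525, 0.0532, 0.0532, 0.0524]), [np.float64(-0.1), np.float64(0.1), np.float64(0.2), np.float64(-0.5)], [np.int64(101), np.int64(100), np.int64(51), np.int64(116)])
[-0.00074012  0.00093933  0.10059136] tool y yaw 5.477222646843557
```

```bash
python3 -m inch '[{"rot":[0,0,0.0983],"linear":[-0.0007,0.0009,0],"gripper":1},{"rot":[0,0,0.0983],"linear":[0,0,0],"gripper":1},{"rot":[0,0,0.0983],"linear":[0,0,0],"gripper":1},{"rot":[0,0,0],"linear":[0,0,0],"gripper":1},{"rot":[0,0,0],"linear":[0,0,0],"gripper":1},{"rot":[0,0,0],"linear":[0,0,0],"gripper":1}]' 40
python3 - <<'E'
from h import *
s=arm.sense(); im=arm.get_image("wrist"); cv2.imwrite("pics/g3.png",im["pixels"])
cB=[proj(im,[.53894+a,.0544+b,.036],s) for a,b in [(-.0318,-.0211),(-.0211,.0318),(.0318,.0211),(.0211,-.0318)]]
print(np.round(cB)); B=sq(im,s,cB,.036); print("B",B)
c=np.array([.66059,.07365]); t=np.radians(73.975-90); M=np.array([[np.cos(t),-np.sin(t)],[np.sin(t),np.cos(t)]]); cS=[proj(im,[*(c+M@[a,b]),.04],s) for a,b in [(-.027,-.027),(-.027,.027),(.027,.027),(.027,-.027)]]
S=sq(im,s,cS,.040); print("base",S)
o,g,ty=togo([*B[0],.035]); print(o, "tool y yaw",np.degrees(ty)%90)
E
```

```text
t: 30.22
tool_pos: [0.539, 0.0556, 0.2907]
ee_rot: [0.772, 0.635, -0.0, 0.0]
wrist_force: [0.7, 0.3, -0.4]
grip_width: 0.0857
[[284. 284.]
 [282. 208.]
 [364. 208.]
 [361. 284.]]
B (array([0.53972537, 0.0548533 ]), np.float64(78.9755132781062), array([0.054, 0.054, 0.054, 0.054]), [np.float64(1.2), np.float64(-0.1), np.float64(0.3), np.float64(-0.2)], [np.int64(138), np.int64(75), np.int64(53), np.int64(62)])
base (array([0.66069904, 0.07393451]), np.float64(73.94900381226596), array([0.054, 0.054, 0.054, 0.054]), [np.float64(0.2), np.float64(-0.2), np.float64(-0.1), np.float64(0.1)], [np.int64(57), np.int64(87), np.int64(85), np.int64(78)])
[-0.00065252  0.00084026  0.10071769] tool y yaw 78.82185999901449
```

View pics/g3.png

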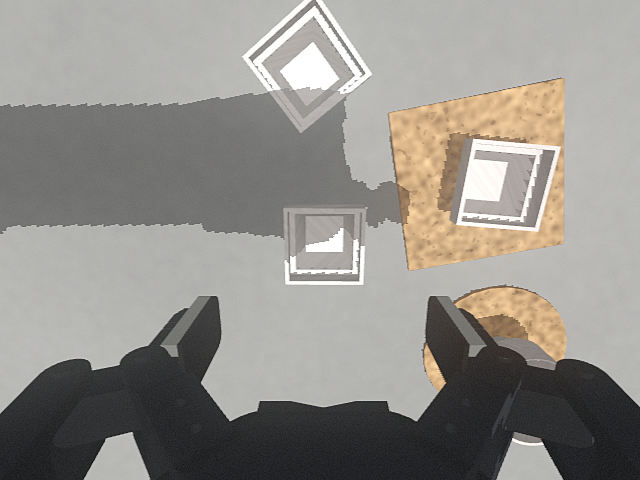

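```bash
python3 -m inch '[{"rot":[0,0,0],"linear":[-0.0006,0.0006,0.017],"gripper":1},{"rot":[0,0,0],"linear":[0,0,0.017],"gripper":1},{"rot":[0,0,0],"linear":[0,0,0.017],"gripper":1},{"rot":[0,0,0],"linear":[0,0,0.017],"gripper":1},{"rot":[0,0,0],"linear":[0,0,0.017],"gripper":1},{"rot":[0,0,0],"linear":[0,0,0.016],"gripper":1},{"rot":[0,0,0],"linear":[0,0,0],"gripper":0.9},{"rot":[0,0,0],"linear":[0,0,0],"gripper":0.7},{"rot":[0,0,0],"linear":[0,0,0],"gripper":0.6},{"rot":[0,0,0],"linear":[0,0,0],"gripper":0.5},{"rot":[0,0,0],"linear":[0,0,0],"gripper":0.35},{"rot":[0,0,0],"linear":[0,0,0],"gripper":0.35},{"rot":[0,0,0],"linear":[0,0,0],"gripper":0.35}]' 40
python3 - <<'E'
from h import *
im,s=snap("wrist","g4"); T=np.array(im["T_tool_cam"]); print(s["tool_pos"])
def pj(P): q=im["mtx"]@(T[:3,:3].T@(np.array(P)-T[:3,3])); return (q[:2]/q[2]).round(1)
z=s["tool_pos"][2]-.036
print("bot",pj([-.027,0,z]),"top",pj([.027,0,z]))
g=cv2.cvtColor(im["pixels"],cv2.COLOR_BGR2GRAY).astype(int)
for col in(310,323,336):
  d=np.diff(g[:,col]); print([(v,d[v]) for v in range(230,400) if abs(d[v])>20])
E
```

```text
t: 31.35
tool_pos: [0.54, 0.0553, 0.1907]
ee_rot: [0.773, 0.634, 0.001, 0.0]
wrist_force: [-0.6, -1.7, 6.9]
grip_width: 0.0531
[0.53999239 0.05527837 0.19071748]
bot [322.6 379.7] top [322.7 258.5]
[(260, np.int64(43)), (355, np.int64(61)), (356, np.int64(-57)), (358, np.int64(-31)), (375, np.int64(39)), (376, np.int64(92)), (380, np.int64(-34)), (381, np.int64(-43))]
[(260, np.int64(40)), (358, np.int64(-34)), (375, np.int64(82)), (376, np.int64(50)), (380, np.int64(-33)), (381, np.int64(-39))]
[(260, np.int64(41)), (350, np.int64(55)), (351, np.int64(45)), (356, np.int64(-99)), (358, np.int64(-28)), (375, np.int64(79)), (376, np.int64(55)), (380, np.int64(-32)), (381, np.int64(-42))]
```

View pics/g4.png

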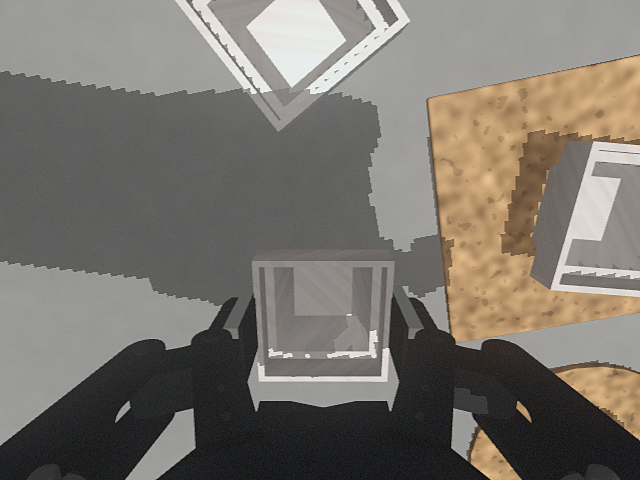

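```bash
python3 -m inch '[{"rot":[0,0,0],"linear":[0,0,-0.01],"gripper":0.35},{"rot":[0,0,0],"linear":[0,0,-0.02],"gripper":0.35},{"rot":[0,0,0],"linear":[0,0,-0.02],"gripper":0.35},{"rot":[0,0,0],"linear":[0,0,-0.025],"gripper":0.35},{"rot":[0,0,0],"linear":[0.007,0.01915,0],"gripper":0.35},{"rot":[0,0,0],"linear":[0.007,0.01915,0],"gripper":0.35},{"rot":[0,0,0],"linear":[0.007,0.01915,0],"gripper":0.35},{"rot":[0,0,0],"linear":[0.007,0.01915,0],"gripper":0.35},{"rot":[0,0,0],"linear":[0.007,0.01915,0],"gripper":0.35},{"rot":[0,0,0],"linear":[0.007,0.01915,0],"gripper":0.35},{"rot":[0,0,0.0425],"linear":[0,0,0],"gripper":0.35},{"rot":[0,0,0.0425],"linear":[0,0,0],"gripper":0.35},{"rot":[0,0,0],"linear":[0,0,0],"gripper":0.35},{"rot":[0,0,0],"linear":[0,0,0],"gripper":0.35},{"rot":[0,0,0],"linear":[0,0,0],"gripper":0.35},{"rot":[0,0,0],"linear":[0,0,0],"gripper":0.35}]' 40
python3 - <<'E'
from h import *
im,s=snap("wrist","g5"); o,g,ty=togo([.6607,.0738,.1]); print(s["tool_pos"],o,np.degrees(ty)%90)
t=np.radians(73.96-90); f=np.array([np.sin(-t),np.cos(t)])*.027
print("far side px",proj(im,[.6607+f[0],.0738+f[1],.04],s))
gr=cv2.cvtColor(im["pixels"],cv2.COLOR_BGR2GRAY).astype(int)
for col in(300,323,345):
  d=np.diff(gr[:,col]); print(col,[(v,d[v]) for v in range(190,400) if abs(d[v])>20])
E
```

```text
t: 32.73
tool_pos: [0.6602, 0.074, 0.2649]
ee_rot: [0.799, 0.601, 0.0, -0.0]
wrist_force: [-0.2, -0.7, -0.7]
grip_width: 0.053
[0.66016579 0.0739989  0.26493987] [-3.35265622e-06  5.09636777e-04  9.92295415e-03] 73.87956357602306
far side px [323.54698582 216.5574862 ]
300 [(205, np.int64(21)), (218, np.int64(36)), (223, np.int64(-30)), (260, np.int64(45)), (350, np.int64(23)), (357, np.int64(-25)), (358, np.int64(-23)), (375, np.int64(74)), (377, np.int64(39)), (380, np.int64(-26)), (381, np.int64(-40))]
323 [(218, np.int64(32)), (223, np.int64(-36)), (224, np.int64(-27)), (225, np.int64(67)), (248, np.int64(-32)), (260, np.int64(49)), (350, np.int64(23)), (358, np.int64(-23)), (375, np.int64(25)), (376, np.int64(100)), (380, np.int64(-31)), (381, np.int64(-44)), (385, np.int64(25)), (399, np.int64(-37))]
345 [(218, np.int64(38)), (223, np.int64(-41)), (225, np.int64(21)), (260, np.int64(50)), (344, np.int64(-21)), (350, np.int64(117)), (357, np.int64(-96)), (375, np.int64(123)), (380, np.int64(-36)), (381, np.int64(-55)), (383, np.int64(-38)), (384, np.int64(23)), (386, np.int64(-46))]
```

View pics/g5.png

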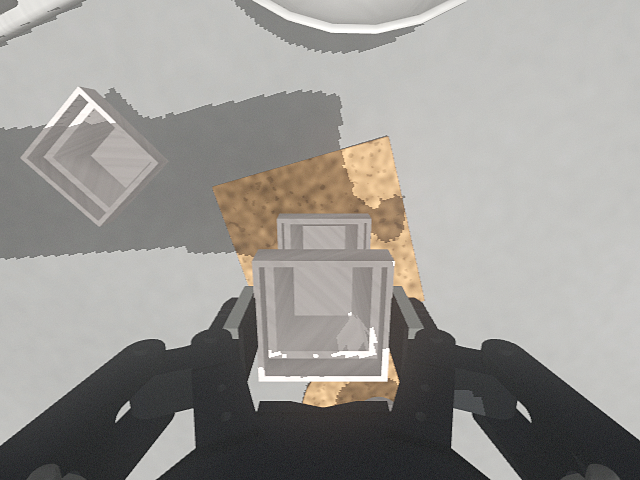

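```bash
python3 -m inch '[{"rot":[0,0,0],"linear":[-0.0006,0.0006,0.01],"gripper":0.35},{"rot":[0,0,0],"linear":[0,0,0.01],"gripper":0.35},{"rot":[0,0,0],"linear":[0,0,0.01],"gripper":0.35},{"rot":[0,0,0],"linear":[0,0,0.008],"gripper":0.35},{"rot":[0,0,0],"linear":[0,0,0.005],"gripper":0.35},{"rot":[0,0,0],"linear":[0,0,0.004],"gripper":0.35},{"rot":[0,0,0],"linear":[0,0,0.003],"gripper":0.35},{"rot":[0,0,0],"linear":[0,0,0.002],"gripper":0.35},{"rot":[0,0,0],"linear":[0,0,0.001],"gripper":0.35},{"rot":[0,0,0],"linear":[0,0,0],"gripper":0.35},{"rot":[0,0,0],"linear":[0,0,0],"gripper":0.35}]' 40
```

```text
t: 33.7
tool_pos: [0.6609, 0.0733, 0.212]
ee_rot: [0.799, 0.601, 0.0, 0.0]
wrist_force: [-0.3, -0.4, 0.2]
grip_width: 0.0527
```

```bash
python3 -m inch '[{"rot":[0,0,0],"linear":[0,0,0.0015],"gripper":0.35},{"rot":[0,0,0],"linear":[0,0,0.0005],"gripper":0.35},{"rot":[0,0,0],"linear":[0,0,0],"gripper":0.35},{"rot":[0,0,0],"linear":[0,0,0],"gripper":0.65},{"rot":[0,0,0],"linear":[0,0,0],"gripper":0.7},{"rot":[0,0,0],"linear":[0,0,0],"gripper":0.8},{"rot":[0,0,0],"linear":[0,0,0],"gripper":1},{"rot":[0,0,0],"linear":[0,0,0],"gripper":1},{"rot":[0,0,0],"linear":[0,0,-0.015],"gripper":1},{"rot":[0,0,0],"linear":[0,0,-0.02],"gripper":1},{"rot":[0,0,0],"linear":[0,0,-0.025],"gripper":1},{"rot":[0,0,0],"linear":[0,0,-0.025],"gripper":1},{"rot":[0,0,0],"linear":[0,0,0],"gripper":1},{"rot":[0,0,0],"linear":[0,0,0],"gripper":1},{"rot":[0,0,0],"linear":[0,0,0],"gripper":1}]' 40
python3 - <<'E'
from h import *
im,s=snap("wrist","h1"); print(s["tool_pos"])
c=np.array([.661,.0733]); t=np.radians(73.975-90); M=np.array([[np.cos(t),-np.sin(t)],[np.sin(t),np.cos(t)]]); cS=[proj(im,[*(c+M@[a,b]),.054],s) for a,b in [(-.027,-.027),(-.027,.027),(.027,.027),(.027,-.027)]]
print(np.round(cS)); print(sq(im,s,cS,.054))
t,_=snap("scene","h1s"); i=t["pixels"][190:300,310:430]; cv2.imwrite("pics/h1c.png",cv2.resize(i,None,fx=5,fy=5))
E
```

```text
t: 34.95
tool_pos: [0.6606, 0.0733, 0.2951]
ee_rot: [0.799, 0.601, 0.0, -0.0]
wrist_force: [-0.6, -0.1, 0.4]
grip_width: 0.0853
[0.66059593 0.07327639 0.29510488]
[[282. 291.]
 [279. 211.]
 [367. 210.]
 [364. 291.]]
(array([0.66040074, 0.07295237]), np.float64(75.59021890534486), array([0.054, 0.054, 0.054, 0.054]), [np.float64(0.1), np.float64(0.4), np.float64(-0.4), np.float64(0.1)], [np.int64(105), np.int64(74), np.int64(61), np.int64(64)])
```

View pics/h1.png

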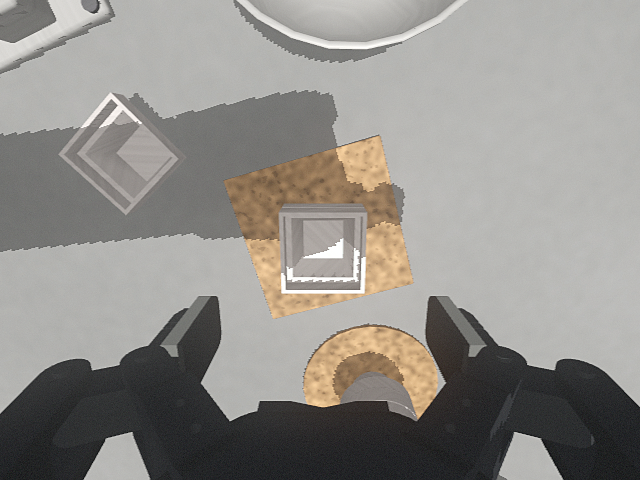

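View pics/h1c.png

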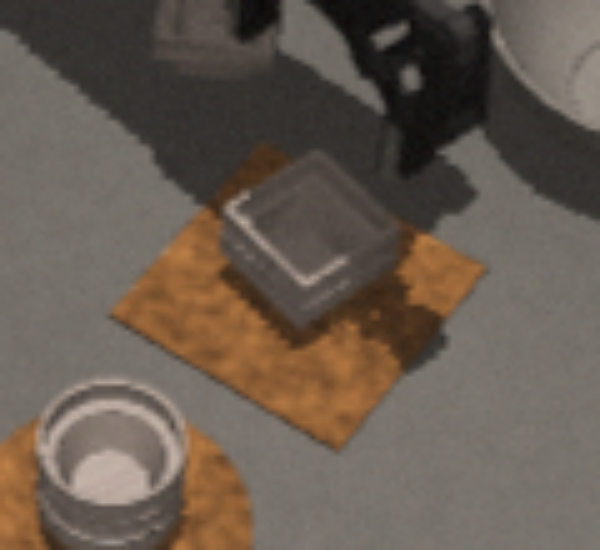

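Run:
```python
from h import *
s=arm.sense(); im=arm.get_image("wrist")
A=sq(im,s,[(59,155),(112,94),(179,157),(126,214)],.036); print(A)
o,g,ty=togo([*A[0],.135]); print(o,g,np.degrees(ty)%90)
```

```text
(array([0.55242929, 0.16600506]), np.float64(26.826298526499578), array([0.0536, 0.0518, 0.0541, 0.0527]), [np.float64(0.7), np.float64(-0.7), np.float64(-0.2), np.float64(-0.2)], [np.int64(92), np.int64(120), np.int64(99), np.int64(104)])
[ 0.05916268 -0.12916905  0.00388488] [0.6600571  0.07325592 0.13871604] 73.85325930351232
```

```bash
python3 -m inch '[{"rot":[0,0,0],"linear":[0.0118,-0.0258,0.001],"gripper":1},{"rot":[0,0,0],"linear":[0.0118,-0.0258,0.001],"gripper":1},{"rot":[0,0,0],"linear":[0.0118,-0.0258,0.001],"gripper":1},{"rot":[0,0,0],"linear":[0.0118,-0.0258,0],"gripper":1},{"rot":[0,0,0],"linear":[0.0118,-0.0258,0],"gripper":1},{"rot":[0,0,-0.1245],"linear":[0,0,0],"gripper":1},{"rot":[0,0,-0.1245],"linear":[0,0,0],"gripper":1},{"rot":[0,0,-0.1245],"linear":[0,0,0],"gripper":1},{"rot":[0,0,-0.1245],"linear":[0,0,0],"gripper":1},{"rot":[0,0,-0.1245],"linear":[0,0,0],"gripper":1},{"rot":[0,0,-0.1245],"linear":[0,0,0],"gripper":1},{"rot":[0,0,0],"linear":[0,0,0],"gripper":1},{"rot":[0,0,0],"linear":[0,0,0],"gripper":1},{"rot":[0,0,0],"linear":[0,0,0],"gripper":1},{"rot":[0,0,0],"linear":[0,0,0],"gripper":1}]' 40
python3 - <<'E'
from h import *
im,s=snap("wrist","h2"); print(s["tool_pos"])
c=np.array([.5524,.166]); t=np.radians(26.8); M=np.array([[np.cos(t),-np.sin(t)],[np.sin(t),np.cos(t)]]); cS=[proj(im,[*(c+M@[a,b]),.036],s) for a,b in [(-.027,-.027),(-.027,.027),(.027,.027),(.027,-.027)]]
A=sq(im,s,cS,.036); print(A); o,g,ty=togo([*A[0],.035]); print(o,np.degrees(ty)%90)
E
```

```text
t: 36.35
tool_pos: [0.5532, 0.1658, 0.2914]
ee_rot: [0.526, 0.85, -0.0, -0.0]
wrist_force: [0.6, -0.1, 0.7]
grip_width: 0.0854
[0.55324352 0.16577805 0.29141543]
(array([0.55060307, 0.16575292]), np.float64(26.829128050604282), array([0.054, 0.054, 0.054, 0.054]), [np.float64(0.5), np.float64(0.1), np.float64(1.4), np.float64(-0.4)], [np.int64(86), np.int64(75), np.int64(63), np.int64(71)])
[ 0.00116644 -0.00229469  0.10148927] 26.538600963079862
```

View pics/h2.png

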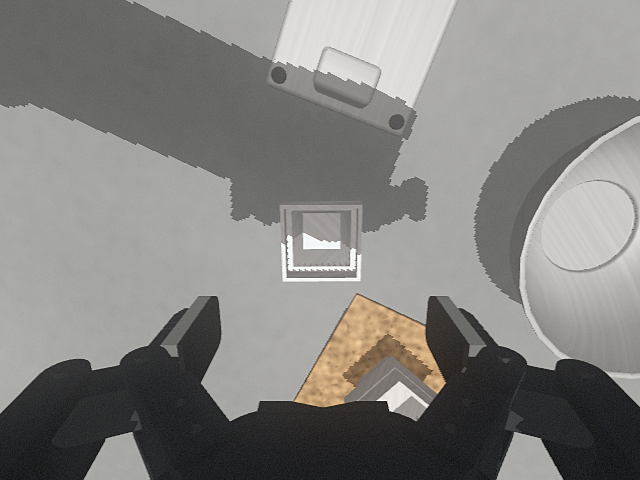

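```bash
python3 -m inch '[{"rot":[0,0,0],"linear":[0.0008,-0.002,0.017],"gripper":1},{"rot":[0,0,0],"linear":[0,0,0.017],"gripper":1},{"rot":[0,0,0],"linear":[0,0,0.017],"gripper":1},{"rot":[0,0,0],"linear":[0,0,0.017],"gripper":1},{"rot":[0,0,0],"linear":[0,0,0.017],"gripper":1},{"rot":[0,0,0],"linear":[0,0,0.0162],"gripper":1},{"rot":[0,0,0],"linear":[0,0,0],"gripper":0.9},{"rot":[0,0,0],"linear":[0,0,0],"gripper":0.7},{"rot":[0,0,0],"linear":[0,0,0],"gripper":0.6},{"rot":[0,0,0],"linear":[0,0,0],"gripper":0.5},{"rot":[0,0,0],"linear":[0,0,0],"gripper":0.35},{"rot":[0,0,0],"linear":[0,0,0],"gripper":0.35},{"rot":[0,0,0],"linear":[0,0,0],"gripper":0.35}]' 40
python3 - <<'E'
from h import *
im,s=snap("wrist","h3"); T=np.array(im["T_tool_cam"]); print(s["tool_pos"])
def pj(P): q=im["mtx"]@(T[:3,:3].T@(np.array(P)-T[:3,3])); return (q[:2]/q[2]).round(1)
z=s["tool_pos"][2]-.036
print("bot",pj([-.027,0,z]),"top",pj([.027,0,z]))
g=cv2.cvtColor(im["pixels"],cv2.COLOR_BGR2GRAY).astype(int)
for col in(300,323,345):
  d=np.diff(g[:,col]); print([(v,int(d[v])) for v in range(230,400) if abs(d[v])>20])
print(togo([.6604,.0730,.1])[0])
E
```

```text
t: 37.48
tool_pos: [0.5516, 0.1658, 0.1916]
ee_rot: [0.525, 0.851, 0.001, 0.0]
wrist_force: [-1.0, -0.2, 6.0]
grip_width: 0.0529
[0.55164359 0.1657631  0.19155643]
bot [323.  378.3] top [323.1 257.8]
[(256, 35), (347, 102), (352, -103), (354, -34), (371, 36), (372, 91), (377, -57)]
[(256, 32), (347, 29), (349, 48), (350, 42), (352, -44), (354, -96), (371, 34), (372, 96), (377, -59)]
[(256, 52), (347, 25), (348, 76), (349, 21), (350, -26), (351, -79), (354, -41), (371, 80), (372, 54), (377, -63)]
[-0.13166233  0.0554939  -0.06337693]
```

View pics/h3.png

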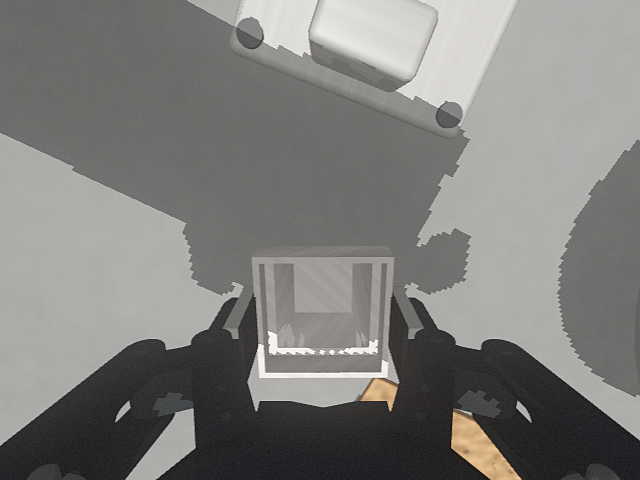

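```bash
python3 -m inch '[{"rot":[0,0,0],"linear":[0,0,-0.01],"gripper":0.35},{"rot":[0,0,0],"linear":[0,0,-0.02],"gripper":0.35},{"rot":[0,0,0],"linear":[0,0,-0.03],"gripper":0.35},{"rot":[0,0,0],"linear":[0,0,-0.03],"gripper":0.35},{"rot":[0,0,0],"linear":[-0.022,0.00925,0],"gripper":0.35},{"rot":[0,0,0],"linear":[-0.022,0.00925,0],"gripper":0.35},{"rot":[0,0,0],"linear":[-0.022,0.00925,0],"gripper":0.35},{"rot":[0,0,0],"linear":[-0.022,0.00925,0],"gripper":0.35},{"rot":[0,0,0],"linear":[-0.022,0.00925,0],"gripper":0.35},{"rot":[0,0,0],"linear":[-0.022,0.00925,0],"gripper":0.35},{"rot":[0,0,0.1242],"linear":[0,0,0],"gripper":0.35},{"rot":[0,0,0.1242],"linear":[0,0,0],"gripper":0.35},{"rot":[0,0,0.1242],"linear":[0,0,0],"gripper":0.35},{"rot":[0,0,0.1242],"linear":[0,0,0],"gripper":0.35},{"rot":[0,0,0.1242],"linear":[0,0,0],"gripper":0.35},{"rot":[0,0,0.1242],"linear":[0,0,0],"gripper":0.35},{"rot":[0,0,0],"linear":[0,0,0],"gripper":0.35},{"rot":[0,0,0],"linear":[0,0,0],"gripper":0.35},{"rot":[0,0,0],"linear":[0,0,0],"gripper":0.35},{"rot":[0,0,0],"linear":[0,0,0],"gripper":0.35}]' 40
python3 - <<'E'
from h import *
im,s=snap("wrist","h4"); o,g,ty=togo([.6604,.0730,.1]); print(s["tool_pos"],o,np.degrees(ty)%90)
t=np.radians(73.96-90); f=np.array([np.sin(-t),np.cos(t)])*.027
print("far side px",proj(im,[.6604+f[0],.0730+f[1],.054],s))
gr=cv2.cvtColor(im["pixels"],cv2.COLOR_BGR2GRAY).astype(int)
for col in(300,323,345):
  d=np.diff(gr[:,col]); print(col,[(v,int(d[v])) for v in range(190,400) if abs(d[v])>20])
for row in(225,232):
  d=np.diff(gr[row]); print(row,[(v,int(d[v])) for v in range(250,400) if abs(d[v])>20])
E
```

```text
t: 39.2
tool_pos: [0.6599, 0.0724, 0.2807]
ee_rot: [0.798, 0.602, 0.0, -0.0]
wrist_force: [-0.1, 0.5, -0.7]
grip_width: 0.0532
[0.65991699 0.0724184  0.28069937] [0.00063215 0.00028667 0.02569448] 74.04872619098515
far side px [323.21741631 214.67427496]
300 [(205, 27), (209, 27), (210, -35), (215, 48), (221, -34), (256, 31), (312, -24), (347, 27), (354, -34), (372, 115), (377, -61)]
323 [(209, 28), (210, -27), (215, 50), (221, -40), (223, 58), (245, -51), (256, 34), (347, 29), (350, 78), (353, -76), (354, -40), (371, 66), (372, 56), (377, -39), (384, -29)]
345 [(209, 22), (215, 36), (221, -58), (223, 22), (256, 35), (346, 27), (347, 57), (353, -80), (354, -38), (371, 78), (372, 51), (377, -124)]
225 [(275, 23), (276, 28), (280, -31), (281, -29), (282, 25), (283, 26), (289, -22), (302, 30), (363, -32), (364, -24), (365, 37), (370, 23), (371, -36), (372, -46), (396, 68), (397, 21)]
232 [(276, 26), (280, -21), (281, -28), (283, 38), (302, 24), (344, -21), (356, 23), (363, -28), (365, 42), (376, -37), (377, -38), (380, 57)]
```

View pics/h4.png

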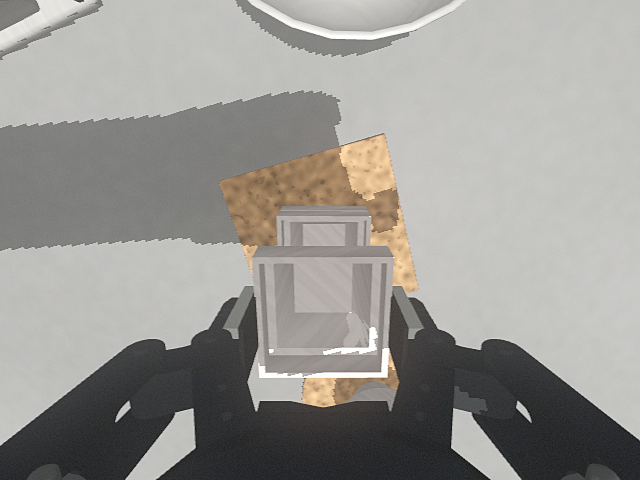

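```bash
python3 -m inch '[{"rot":[0,0,0],"linear":[-0.0002,0.0005,0.01],"gripper":0.35},{"rot":[0,0,0],"linear":[0,0,0.01],"gripper":0.35},{"rot":[0,0,0],"linear":[0,0,0.01],"gripper":0.35},{"rot":[0,0,0],"linear":[0,0,0.008],"gripper":0.35},{"rot":[0,0,0],"linear":[0,0,0.006],"gripper":0.35},{"rot":[0,0,0],"linear":[0,0,0.004],"gripper":0.35},{"rot":[0,0,0],"linear":[0,0,0.003],"gripper":0.35},{"rot":[0,0,0],"linear":[0,0,0.002],"gripper":0.35},{"rot":[0,0,0],"linear":[0,0,0.0015],"gripper":0.35},{"rot":[0,0,0],"linear":[0,0,0.001],"gripper":0.35},{"rot":[0,0,0],"linear":[0,0,0],"gripper":0.35},{"rot":[0,0,0],"linear":[0,0,0],"gripper":0.35}]' 40
```

```text
t: 40.25
tool_pos: [0.6606, 0.0722, 0.2257]
ee_rot: [0.799, 0.601, 0.0, 0.0]
wrist_force: [-0.9, -0.9, 3.8]
grip_width: 0.0531
```

```bash
python3 -m inch '[{"rot":[0,0,0],"linear":[0.0003,0,0.0005],"gripper":0.35},{"rot":[0,0,0],"linear":[0,0,0],"gripper":0.35},{"rot":[0,0,0],"linear":[0,0,0],"gripper":0.35},{"rot":[0,0,0],"linear":[0,0,0],"gripper":0.65},{"rot":[0,0,0],"linear":[0,0,0],"gripper":0.7},{"rot":[0,0,0],"linear":[0,0,0],"gripper":0.8},{"rot":[0,0,0],"linear":[0,0,0],"gripper":1},{"rot":[0,0,0],"linear":[0,0,0],"gripper":1},{"rot":[0,0,0],"linear":[0,0,-0.015],"gripper":1},{"rot":[0,0,0],"linear":[0,0,-0.02],"gripper":1},{"rot":[0,0,0],"linear":[0,0,-0.025],"gripper":1},{"rot":[0,0,0],"linear":[0,0,-0.025],"gripper":1},{"rot":[0,0,0],"linear":[0,0,0],"gripper":1},{"rot":[0,0,0],"linear":[0,0,0],"gripper":1},{"rot":[0,0,0],"linear":[0,0,0],"gripper":1}]' 40
python3 - <<'E'
from h import *
im,s=snap("wrist","i1"); print(s["tool_pos"])
t,_=snap("scene","i1s"); i=t["pixels"][190:300,310:430]; cv2.imwrite("pics/i1c.png",cv2.resize(i,None,fx=5,fy=5))
E
```

```text
t: 41.5
tool_pos: [0.6603, 0.0726, 0.3099]
ee_rot: [0.799, 0.602, 0.0, -0.0]
wrist_force: [1.1, -0.2, -0.7]
grip_width: 0.0854
[0.66027962 0.07255327 0.30987361]
```

View pics/i1.png

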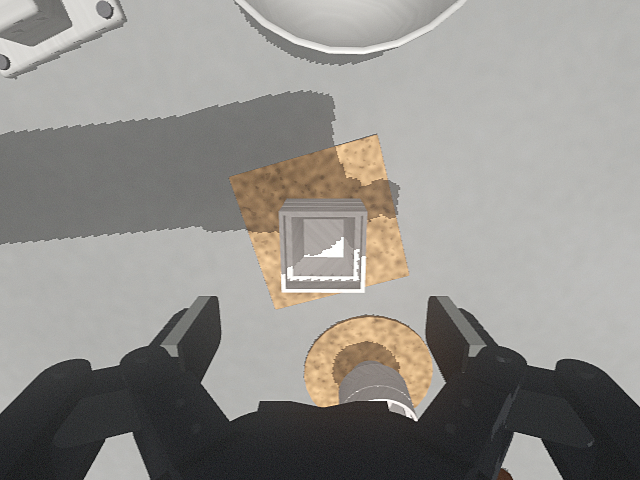

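View pics/i1c.png

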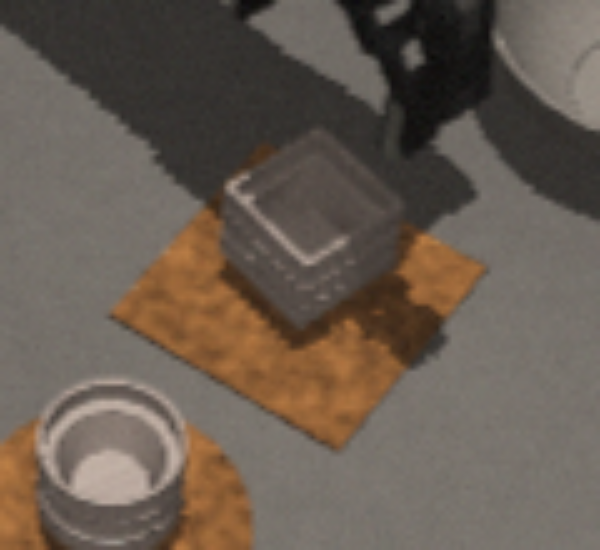

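```bash
python3 -m inch '[{"rot":[0,0,-0.095],"linear":[0,0,-0.005],"gripper":1},{"rot":[0,0,-0.095],"linear":[0,0,-0.005],"gripper":1},{"rot":[0,0,-0.095],"linear":[0,0,-0.005],"gripper":1},{"rot":[0,0,-0.095],"linear":[0,0,-0.005],"gripper":1},{"rot":[0,0,0],"linear":[0,0,0],"gripper":1},{"rot":[0,0,0],"linear":[0,0,0],"gripper":1}]'
python3 - <<'E'
from h import *
o,g,ty=togo([.5037,.4072,.18]); print(o,g,np.degrees(ty))
E
```

```text
t: 42.1
tool_pos: [0.6603, 0.0723, 0.3288]
ee_rot: [0.672, 0.741, -0.0, -0.0]
wrist_force: [-0.1, -0.5, 0.5]
grip_width: 0.0857
[ 0.34844697 -0.12334657 -0.00596392] [0.66015233 0.07231208 0.17383686] 5.5483480572840875
```

```bash
python3 -m inch '[{"rot":[0,0,0],"linear":[0.029,-0.0103,0],"gripper":1},{"rot":[0,0,0],"linear":[0.029,-0.0103,0],"gripper":1},{"rot":[0,0,0],"linear":[0.029,-0.0103,0],"gripper":1},{"rot":[0,0,0],"linear":[0.029,-0.0103,0],"gripper":1},{"rot":[0,0,0],"linear":[0.029,-0.0103,0],"gripper":1},{"rot":[0,0,0],"linear":[0.029,-0.0103,0],"gripper":1},{"rot":[0,0,0],"linear":[0.029,-0.0103,0],"gripper":1},{"rot":[0,0,0],"linear":[0.029,-0.0103,0],"gripper":1},{"rot":[0,0,0],"linear":[0.029,-0.0103,0],"gripper":1},{"rot":[0,0,0],"linear":[0.029,-0.0103,0],"gripper":1},{"rot":[0,0,0],"linear":[0.029,-0.0103,0],"gripper":1},{"rot":[0,0,0],"linear":[0.029,-0.0103,0],"gripper":1},{"rot":[0,0,0],"linear":[0,0,0],"gripper":1},{"rot":[0,0,0],"linear":[0,0,0],"gripper":1},{"rot":[0,0,0],"linear":[0,0,0],"gripper":1},{"rot":[0,0,0],"linear":[0,0,0],"gripper":1}]'
python3 - <<'E'
from h import *
o,g,ty=togo([.5037,.4072,.078]); print(o,g,np.degrees(ty)); im,s=snap("wrist","j1"); print(proj(im,[.5037,.4072,.082],s))
E
```

```text
t: 43.43
tool_pos: [0.5035, 0.4049, 0.3291]
ee_rot: [0.672, 0.74, -0.001, 0.0]
wrist_force: [0.1, 0.6, 0.1]
grip_width: 0.0855
[0.00262478 0.0004508  0.09608492] [0.50350785 0.40467885 0.17408856] 5.532298078288866
[323.42347027 245.31144153]
```

View pics/j1.png

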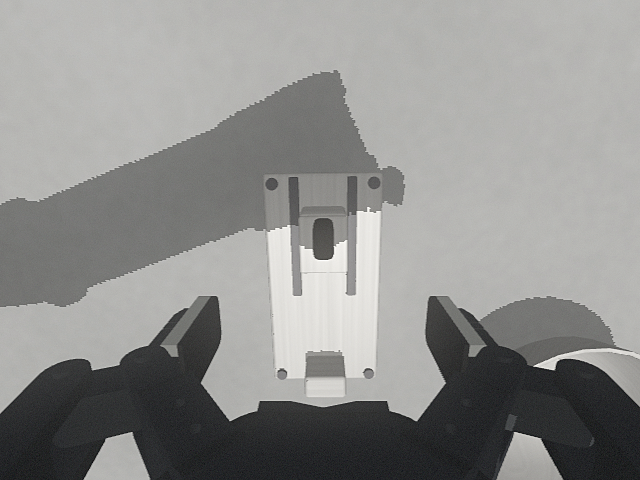

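```bash
python3 -m inch '[{"rot":[0,0,0],"linear":[0.0025,0.0004,0.016],"gripper":1},{"rot":[0,0,0],"linear":[0,0,0.016],"gripper":1},{"rot":[0,0,0],"linear":[0,0,0.016],"gripper":1},{"rot":[0,0,0],"linear":[0,0,0.016],"gripper":1},{"rot":[0,0,0],"linear":[0,0,0.016],"gripper":1},{"rot":[0,0,0],"linear":[0,0,0.0155],"gripper":1},{"rot":[0,0,0],"linear":[0,0,0],"gripper":0.5},{"rot":[0,0,0],"linear":[0,0,0],"gripper":0.3},{"rot":[0,0,0],"linear":[0,0,0],"gripper":0.2},{"rot":[0,0,0],"linear":[0,0,0],"gripper":0},{"rot":[0,0,0],"linear":[0,0,0],"gripper":0},{"rot":[0,0,0],"linear":[0,0,0],"gripper":0},{"rot":[0,0,0],"linear":[0,0,0],"gripper":0}]' 40
python3 -m inch '[{"rot":[0,0,0],"linear":[-0.005,0,0],"gripper":0},{"rot":[0,0,0],"linear":[-0.005,0,0],"gripper":0},{"rot":[0,0,0],"linear":[-0.005,0,0],"gripper":0},{"rot":[0,0,0],"linear":[-0.005,0,0],"gripper":0},{"rot":[0,0,0],"linear":[-0.005,0,0],"gripper":0},{"rot":[0,0,0],"linear":[-0.005,0,0],"gripper":0},{"rot":[0,0,0],"linear":[-0.005,0,0],"gripper":0},{"rot":[0,0,0],"linear":[-0.005,0,0],"gripper":0},{"rot":[0,0,0],"linear":[-0.004,0,0],"gripper":0},{"rot":[0,0,0],"linear":[-0.003,0,0],"gripper":0},{"rot":[0,0,0],"linear":[0,0,0],"gripper":0},{"rot":[0,0,0],"linear":[0,0,0],"gripper":0}]' 40
```

```text
t: 44.57
tool_pos: [0.5031, 0.4092, 0.235]
ee_rot: [0.671, 0.742, 0.0, -0.0]
wrist_force: [-1.5, -0.5, 5.8]
grip_width: 0.0132
t: 45.57
tool_pos: [0.5081, 0.3621, 0.235]
ee_rot: [0.671, 0.742, 0.001, -0.0]
wrist_force: [-1.8, 1.8, 7.5]
grip_width: 0.0128
```

```bash
python3 -m inch '[{"rot":[0,0,0],"linear":[-0.001,0,0],"gripper":0},{"rot":[0,0,0],"linear":[-0.001,0,0],"gripper":0},{"rot":[0,0,0],"linear":[0,0,0],"gripper":0}]' 40
python3 -m inch '[{"rot":[0,0,0],"linear":[-0.001,0,0],"gripper":0},{"rot":[0,0,0],"linear":[0,0,0],"gripper":0},{"rot":[0,0,0],"linear":[0,0,0],"gripper":0}]' 40
```

```text
t: 45.82
tool_pos: [0.5082, 0.3608, 0.235]
ee_rot: [0.671, 0.742, 0.001, -0.0]
wrist_force: [-0.6, 3.2, 5.4]
grip_width: 0.0134
t: 46.07
tool_pos: [0.5082, 0.3602, 0.2351]
ee_rot: [0.671, 0.742, 0.002, -0.0]
wrist_force: [-0.6, 3.7, 6.1]
grip_width: 0.0131
```

```bash
python3 -m inch '[{"rot":[0,0,0],"linear":[-0.001,0,0],"gripper":0},{"rot":[0,0,0],"linear":[0,0,0],"gripper":0},{"rot":[0,0,0],"linear":[0,0,0],"gripper":1},{"rot":[0,0,0],"linear":[0,0,0],"gripper":1},{"rot":[0,0,0],"linear":[0,0,0],"gripper":1},{"rot":[0,0,0],"linear":[0,0,0],"gripper":1},{"rot":[0,0,0],"linear":[0,0,-0.02],"gripper":1},{"rot":[0,0,0],"linear":[0,0,-0.03],"gripper":1},{"rot":[0,0,0],"linear":[0,0,-0.035],"gripper":1},{"rot":[0,0,0],"linear":[0,0,-0.035],"gripper":1},{"rot":[0,0,0],"linear":[0,0,0],"gripper":1},{"rot":[0,0,0],"linear":[0,0,0],"gripper":1},{"rot":[0,0,0],"linear":[0,0,0],"gripper":1}]' 40
python3 - <<'E'
from h import *
im,s=snap("wrist","k1"); snap("top","k1t"); snap("scene","k1s"); print(s["tool_pos"])
cv2.imwrite("pics/k1c.png",cv2.resize(im["pixels"][80:380,240:400],None,fx=2.6,fy=2,interpolation=cv2.INTER_CUBIC))
H=np.array([.511,.342]); ty=np.radians(5.6); ey=np.array([-np.sin(ty),np.cos(ty)])
for n,y,z in[("back bottom",.030,.054),("fin c",.018,.082),("lip front?",-.013,.054),("plate +y end",.105,.01),("plate -y end",-.095,.01),("fixed jaw",-.065,.044)]: print(n,proj(im,[*(H+y*ey),z],s).round(1))
E
```

```text
t: 47.15
tool_pos: [0.5077, 0.3578, 0.3534]
ee_rot: [0.671, 0.741, -0.0, -0.0]
wrist_force: [0.4, 0.6, -0.8]
grip_width: 0.0854
[0.50771757 0.35775633 0.35337803]
back bottom [325.3 211. ]
fin c [325.5 235.6]
lip front? [325.1 262.5]
plate +y end [325.3 112.8]
plate -y end [324.5 323.5]
fixed jaw [324.8 313.4]
```

View pics/k1.png

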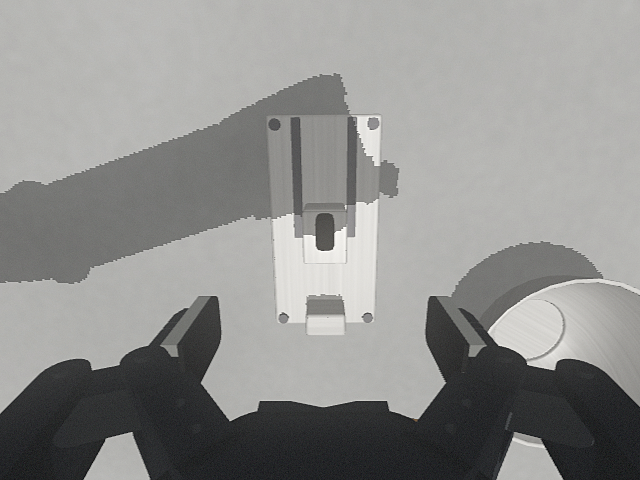

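View pics/k1t.png

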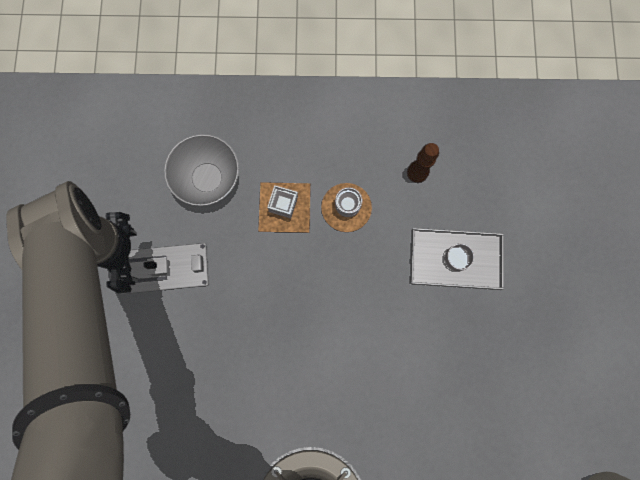

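View pics/k1s.png

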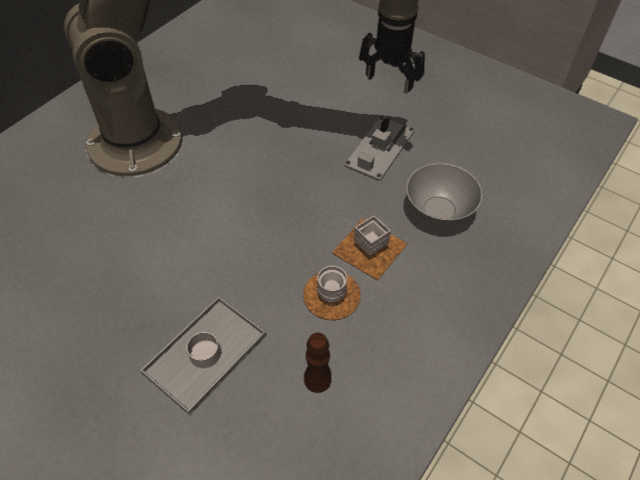

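Run:
```python
import cv2,numpy as np
for f,c in(("c1",340),("k1",340),("j1",340),("c1",310),("k1",310)):
    g=cv2.cvtColor(cv2.imread(f"pics/{f}.png"),cv2.COLOR_BGR2GRAY).astype(int); col=g[:,c-2:c+3].mean(1); d=np.diff(col)
    print(f,c,[(v,int(d[v])) for v in range(95,340) if abs(d[v])>11])
```

```text
c1 340 [(110, 22), (197, -39), (203, 17), (226, 15), (228, 99), (256, -25), (258, 16), (259, 13), (272, -12), (273, -11), (274, -12), (275, -15), (276, -11), (292, 27), (293, 36), (294, 19), (297, -80), (299, -22), (304, 46), (305, 56), (307, -63), (308, -54), (309, 38), (310, 33), (311, 12), (312, 15), (329, -11), (330, -27)]
k1 340 [(114, 21), (202, -30), (209, 13), (210, -21), (211, 19), (228, 41), (229, -11), (230, 77), (262, -14), (263, 14), (293, -31), (295, -46), (298, -16), (299, -28), (313, 30), (314, 33), (315, 14), (316, 14), (334, -25)]
j1 340 [(172, 16), (173, 13), (205, -30), (213, 14), (214, -16), (216, 13), (241, 88), (242, -12), (243, 27), (271, -25), (272, 30)]
c1 310 [(110, 22), (197, -24), (198, -13), (203, 16), (206, 14), (233, -11), (234, 105), (256, -12), (257, -50), (258, 15), (290, 22), (291, 23), (292, 23), (296, -80), (298, -17), (302, 29), (303, 51), (304, 27), (305, -42), (306, -54), (307, -33), (309, 21), (310, 35), (311, 16), (313, 22), (329, -17), (330, -20)]
k1 310 [(114, 22), (202, -39), (209, 17), (210, -21), (211, 14), (233, -11), (234, 107), (262, -20), (263, 15), (294, -82), (298, -12), (299, -17), (313, 19), (314, 37), (315, 19), (317, 15), (334, -35)]
```

Run:
```python
from h import *
t=arm.get_image("scene")["pixels"]; cv2.imwrite("pics/z.png",cv2.resize(t[200:380,180:420],None,fx=3.3,fy=3.3,interpolation=cv2.INTER_CUBIC)[:,:800])
```

```text
(no output)
```

View pics/z.png

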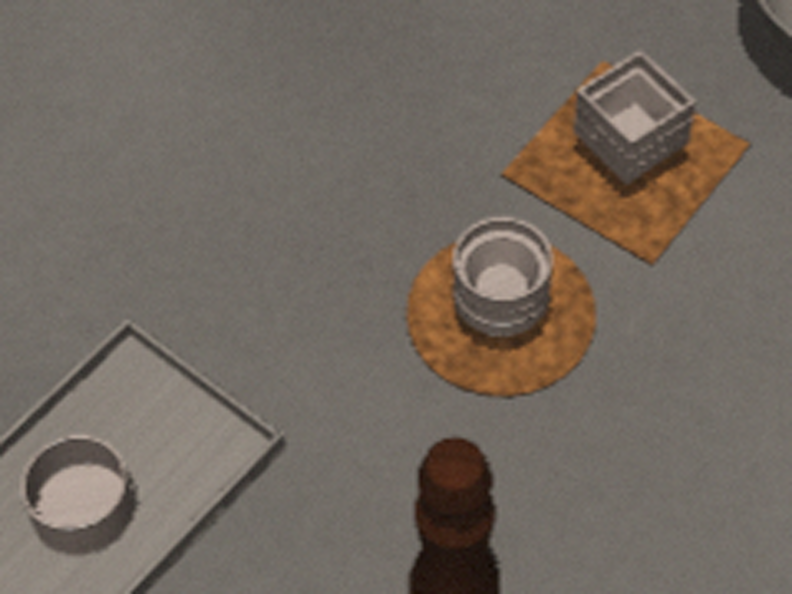

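The last picture shows both stacks upright and closed up, with the round one at (502,270) and the square one at (635,110). The tin stands flat in the tray at (77,485), and the mill has not moved.

Run:
```python
from rig import arm
print(arm.finish_job())
```

```text
the job is handed in; nothing more can be done
None
```

The bench is cleared and the job was handed in at about 47 s of the 210 s allowed; no verdict was reported.

**What I did**
- I slid the jaw open about 48 mm with the mould still standing, then stood that mould on the round mat, about 1–2 mm from its centre.
- I nested both loose round moulds in it, and both loose square moulds in the one on the square mat.
- I stood the one straight tin in the middle of the tray, then slid the jaw shut and lifted the arm clear. Only two loose rounds, two loose squares and one straight tin were present.

**What the last checks showed**
- **Stacks and tin:** in the final scene view both stacks are upright and closed up, with rim heights agreeing with 14 mm steps to within a few mm. The tin stands flat in the tray.
- **Jaw:** it is back within about 1 mm of where it started, judged from the wrist pictures.
- **Bystanders:** the mill and bowl appear at the same pixels as at the start.

**Readings that disagreed**
- The circle fit on the finished round stack changed with the rim height assumed: y came out at -0.0764 at 0.064 m and -0.0750 at 0.068 m. For that stack I relied on its size and edges in the pictures instead.
- The last square mould met a light 3.8 N contact about 2 mm before home, and settled when released.

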